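Load the hemmed-in orange marble and restore the display

TASK

On the bamboo display stand the orange glass marble is hemmed in by the milk glass bowl, the pewter thimble cup and the small cedar case: clear all three onto the black lacquered tray, then, with them standing there upright, lift out the orange marble and lay it in the feed trough of the sorting gate so that it rests against the closed gate. After that set the three pieces back upright on the stand, each centred on the felt mat it came from (bowl on blue, cup on red, case square on its dark green one). Let nothing drop, and leave the green marble in its ring.

Things in the scene. Friction and masses are not known exactly. Their poses are not given: they have to be found in the camera images.
- marble_center (a point): Centre of the loose orange glass marble, 40 mm diameter, 84 g. It sits in a dark wooden ring (34 mm outside diameter, 14 mm high) on the display stand, its centre 42 mm above the table, with bowl, cup and case about 10 to 30 mm from its surface and the green marble behind it. Ignore its axes.
- green_marble_center (a point): Centre of the green glass marble, same size, in a like ring on the same stand, 52 mm behind the orange one (away from the robot). The stand's cane rail is 38 mm farther back, its top 60 mm above the table. It stays where it is. Ignore its axes.
- bowl_center (a point): Centre (half-way up, on its axis) of the loose milk glass bowl: white, round, open on top, 42 mm high, 64 mm outside diameter over its upper half (walls upright there, 3.5 mm thick), rounding in to a 34 mm foot. About 0.11 kg. z is its upward axis; its yaw means nothing.
- cup_center (a point): Centre (half-way up, on its axis) of the loose pewter thimble cup: grey metal, round, dimpled, open on top, 50 mm high, 43 mm diameter at the foot and 48 mm at the rim. About 0.12 kg. z is its upward axis; its yaw means nothing.
- case_center (a point): Centre of the loose small cedar case, a shut reddish brown box: 56 mm along its x, 64 mm along its y, 48 mm high (z up). Its flat cam lock, on the -x face towards the robot, stands only 1.5 mm proud; the lid stays shut. About 0.13 kg. It may be gripped across x or y.
- mat_bowl: Blue round felt mat of the bowl, 80 mm diameter, 2.5 mm thick, fixed on the stand under the bowl. Origin: centre of its underside, on the stand's board 12 mm above the table. z up, x away from the robot along the stand's depth, y along its width. The mats lie in front, left and right of the orange marble, about 70 mm from it centre to centre; which is where changes.
- mat_cup: Red round felt mat of the cup, 68 mm diameter, 2.5 mm thick, fixed on the stand under the cup. Origin and axes as for the blue mat.
- mat_case: Dark green rectangular felt mat of the cedar case, 70 mm along x and 78 mm along y, 2.5 mm thick, fixed on the stand under the case, whose sides are parallel to it within 3 degrees. Origin and axes as for the blue mat.
- tray: Black lacquered tray, fixed, empty, 310 mm along its x and 160 mm along its y, rim 6 mm wide and 14 mm high. Origin: centre of its underside, z up; its inner floor is 5 mm above. It lies to the left or the right of the display stand. The three pieces fit well in a row along its x at -85, 0 and 85 mm.
- feed (a point): Centre of a marble at rest against the shut brass gate flap of the maple sorting gate. x: down the trough, y across, z up. Trough: two rails along x, 24 mm apart, 38 mm over all, tops 16 mm under this point, open for 75 mm upstream, sloping 8 degrees: a marble laid at x -30 to 0 mm rolls home. Flap 20 mm downstream, posts at x 25, y +-36, 33 mm higher; lever beyond them at y 59, 50 mm higher. Opposite the tray.

How it is judged (in metres and radians):
On the way, in this order (a step that is already met when the one before it is completed fails the run):
1. bowl, cup and case all stand upright on the black tray, released and at rest, with the orange marble still in its ring (x of bowl_center in the frame of tray between -0.135 and 0.135 m and y of bowl_center in the frame of tray between -0.06 and 0.06 m and z of bowl_center in the frame of tray between 0.02 and 0.032 m and angle between each of bowl_center, cup_center, case_center's own z axis and vertical below 0.12 rad and linear speed of each of bowl, cup, case below 0.02 m/s and contact force between each of bowl, cup, case and the fingers below 0.05 N and x of cup_center in the frame of tray between -0.135 and 0.135 m and y of cup_center in the frame of tray between -0.06 and 0.06 m and z of cup_center in the frame of tray between 0.024 and 0.036 m and x of case_center in the frame of tray between -0.135 and 0.135 m and y of case_center in the frame of tray between -0.06 and 0.06 m and z of case_center in the frame of tray between 0.023 and 0.035 m and distance of marble_center from where it was at the start of the episode below 0.012 m), for 0.2 s.
2. the orange marble rests in the feed trough against the closed gate, released, while the three pieces still stand on the tray (distance between marble_center and feed below 0.01 m and linear speed of marble below 0.02 m/s and contact force between marble and the fingers below 0.05 N and x of bowl_center in the frame of tray between -0.135 and 0.135 m and y of bowl_center in the frame of tray between -0.06 and 0.06 m and z of bowl_center in the frame of tray between 0.02 and 0.032 m and angle between each of bowl_center, cup_center, case_center's own z axis and vertical below 0.12 rad and x of cup_center in the frame of tray between -0.135 and 0.135 m and y of cup_center in the frame of tray between -0.06 and 0.06 m and z of cup_center in the frame of tray between 0.024 and 0.036 m and x of case_center in the frame of tray between -0.135 and 0.135 m and y of case_center in the frame of tray between -0.06 and 0.06 m and z of case_center in the frame of tray between 0.023 and 0.035 m), for 0.2 s.
At the end, for the whole second after the job is handed in: Marble at rest in the trough within 10 mm of the feed point; bowl, cup and case upright (6 degrees), at rest and released, each centred within 12 mm on its own mat, the case within 11 degrees of square (either way round); green marble within 12 mm of its start (distance between marble_center and feed below 0.01 m and linear speed of each of marble, bowl, cup, case below 0.02 m/s and horizontal distance between bowl_center and mat_bowl below 0.012 m and z of bowl_center in the frame of mat_bowl between 0.0195 and 0.0275 m and angle between each of bowl_center, cup_center, case_center's own z axis and vertical below 0.1 rad and contact force between each of bowl, cup, case and the fingers below 0.05 N and horizontal distance between cup_center and mat_cup below 0.012 m and z of cup_center in the frame of mat_cup between 0.0235 and 0.0315 m and horizontal distance between case_center and mat_case below 0.012 m and z of case_center in the frame of mat_case between 0.0225 and 0.0305 m and angle between the x axis of case_center and the x axis of mat_case, either way round below 0.2 rad and distance of green_marble_center from where it was at the start of the episode below 0.012 m); the robot touches nothing.
It fails at once if the marble is dropped: it falls freely by more than about 2 cm or is flung (linear speed of marble above 0.63 m/s and contact force between marble and the fingers below 0.01 N).
It fails at once if the bowl is dropped: it falls freely by more than about 2 cm or is flung (linear speed of bowl above 0.63 m/s and contact force between bowl and the fingers below 0.01 N).
It fails at once if the cup is dropped: it falls freely by more than about 2 cm or is flung (linear speed of cup above 0.63 m/s and contact force between cup and the fingers below 0.01 N).
It fails at once if the case is dropped: it falls freely by more than about 2 cm or is flung (linear speed of case above 0.63 m/s and contact force between case and the fingers below 0.01 N).
It fails at once if the green marble is knocked out of its ring (distance of green_marble_center from where it was at the start of the episode above 0.02 m).
It also fails if it takes over 144 s, if anything falls off the work surface, if the arm or the gripper's body presses on something with over 40 N, if the wrist force passes 120 N, or if a joint passes its speed limit or range.

ROBOT

A 6-joint arm with a two-finger parallel gripper is mounted at the origin on the work surface. World frame = base frame: x ahead of the robot, y to its left, z up, the work surface at z = 0. Lengths are in m, angles in degrees, forces in N, time in s.
With the tool pointing down it reaches from about 0.35 to 0.875 m from the base axis. Payload 4.2 kg.
Tool frame: the origin (TCP) lies on the mounting face of the last link; the fingertips stand 173 mm ahead of it and the grasp point (between the pads) lies 155 mm ahead of it (arm.pinch_z is the z of the grasp point in the tool frame, in m); z points along the fingers, y is the line along which they close (so a half turn about z gives the same grasp; the last joint's range is limited). The gripper opens to 85 mm and grips with 20 to 120 N. Pads are 22 mm wide; open, the fingers measure 114 mm over their backs; the gripper's body (76 mm by 85 mm) begins 54 mm behind the grasp point. The pads swing forward as they close: fully open they stand 13 mm farther back than shut.
Start: joints at [-61.902, 22.042, 0.453, 0, -68.411, -14.817], TCP at [0.144, -0.608, 0.405] pointing down, gripper open.
Joint ranges: [-179.83, 179.83], [-69.29, 118.12], [-61.27, 80.66], [-181.25, 117.63], [-171.15, -9.14], [-177.46, 177.46]. Speed limits (degrees/s): [159.86, 159.86, 180, 180, 180, 180].

INTERFACE

Orientations are given as [roll, pitch, yaw] about the fixed x, y, z axes, in that order (R = Rz(yaw) Ry(pitch) Rx(roll)).
In Python, from workcell import readout, vision, job_done, arm gives the robot as it stands. The module is installed in compiled form; this text tells all that it offers.
- The arm moves only by the tool drive_tool, never from a script. Its argument "steps" is a list of rows, each an object of numbers: "dx", "dy", "dz": the shift along the tool's x, y, z in mm; "wx", "wy", "wz": the turn, a rotation vector about the tool's x, y, z in rad; "claw": the opening in per cent of the stroke, from 0 (shut) to 100 (fully open). A call has 1 to 20 rows; each row is the pose to reach, as a shift and turn from the pose commanded when the call began, along the tool's axes at that moment; what a row does not reach only later rows make up. A row lasts 1/10 s, in which the tool goes at most 50 mm and 8.59 degrees, less where a joint would pass 70% of its speed; a pose out of reach is approached as far as the arm can. A call with a gripper value outside its range is refused whole. The fingers move at their own pace and stop on an object; "grip_force" is the grip in N (left out, the last holds). Time passes only in rows, so rows that repeat a pose let the fingers close. It gives the time, the measured TCP pose, the force, the opening and the grip force at its end, in the units of the state.
- readout.sense(): the state, without advancing time (a new reading comes with each control period).
- vision.get_image(name): name is "scene" or "top" or "wrist"; returns a dict with "pixels" (480x640x3 uint8, red, green, blue), "fx", "fy", "cx", "cy" (pixels), "k1" (the pictures are not rectified: a ray, as slopes to the right and down, at radius r is drawn at 1 + k1 r^2 times it, then the intrinsics apply), "T" (4x4, takes a point from camera to world coordinates). Camera axes: x right, y down, z forward; pixel columns grow to the right and rows downward; lengths in m; the calibration is good to about 2 mm. A picture is of the moment at which its call begins. There is no depth.
- job_done(): hands the job in; it is judged then, once.
The state is a dict: "time": time; "q": joint angles; "qd": joint speeds; "joint_torque": joint torques, N m; "tool_pos": TCP position; "tool_rot": TCP orientation; "contact_force": force on the tool from outside, world axes, zero at the start; "wrist_torque": the same for the moment, N m; "gripper_width": opening from 0.0 (shut) to 1.0 (fully open); "grasp_force": force on a finger pad.
Only numpy, scipy, OpenCV 4.12 (cv2) and the standard library are available. Lean on these libraries where they do the work, as an engineer would, in place of code of your own. Each camera call takes 0.05 s, during which the arm holds its last target. There are 200 camera calls.

## Working session

There is one attempt and no reset: what is moved stays moved. The work goes in short steps, Python scripts to look and compute and a tool call to move; the robot and the scene stay as the last step left them, time stands still between calls to the robot, and variables do not carry over. Pictures are saved under pics/ and viewed, at most 14 in all, crops included, and the job is handed in when it is done.

Besides the shell and the picture viewer there is one more tool, called after ">>>" by a JSON object that holds its "api" and its "payload", one argument or row to a line. drive_tool: Moves the arm, as the interface text tells. Its arguments: {"type":"object","properties":{"steps":{"type":"array"},"grip_force":{"type":"number"}},"required":["steps"]}

```bash
mkdir -p pics; ls; python3 - <<'E'
from workcell import readout, vision, arm
import cv2
print(readout.sense()); print([a for a in dir(arm) if a[0]!='_'])
for n in ("scene","top","wrist"):
    im=vision.get_image(n); cv2.imwrite(f"pics/{n}0.png",im["pixels"][:,:,::-1])
    print(n,im["fx"],im["fy"],im["cx"],im["cy"],im["k1"]); print(im["T"].round(4))
E
```

```text
pics
{'time': 0.0, 'q': array([-6.19011237e+01,  2.20901276e+01,  3.78493767e-01, -2.92525364e-02,
       -6.84115959e+01, -1.48179545e+01]), 'qd': array([-0.01447513, -0.06223402,  0.00477306,  0.01426103, -0.06452792,
        0.08618488]), 'joint_torque': array([-8.83597804e-04, -3.92288160e+01,  1.88394642e+01,  4.18623894e+00,
       -4.67259626e-03,  1.50443125e-06]), 'tool_pos': array([ 0.14357585, -0.60806306,  0.40361838]), 'tool_rot': array([ 1.79873915e+02, -5.24302274e-03, -1.66729865e+02]), 'contact_force': array([0.04805584, 0.6142929 , 0.27253457]), 'wrist_torque': array([-0.00873821,  0.02383463,  0.00601411]), 'grasp_force': 0.0, 'gripper_width': 0.9985501954706503}
['PlanningError', 'pinch_z']
scene 514.286604026102 514.286604026102 315.3480278336302 243.39044433433315 -0.1208225116860501
[[ 0.387   0.5688 -0.7257  1.2591]
 [ 0.922  -0.2477  0.2976 -0.2758]
 [-0.0105 -0.7843 -0.6203  0.6724]
 [ 0.      0.      0.      1.    ]]
top 616.1364317254526 616.1364317254526 320.5099704218082 241.51774323116103 -0.07738131147322475
[[ 0.0054 -0.9931  0.117   0.459 ]
 [-1.     -0.0062 -0.0068  0.0174]
 [ 0.0075 -0.117  -0.9931  1.2082]
 [ 0.      0.      0.      1.    ]]
wrist 358.05193143092526 358.05193143092526 322.5693838254426 243.0594631317007 0.0038314048486895996
[[-2.303e-01  9.302e-01  2.857e-01  7.110e-02]
 [ 9.731e-01  2.199e-01  6.860e-02 -6.259e-01]
 [ 9.000e-04  2.939e-01 -9.558e-01  3.732e-01]
 [ 0.000e+00  0.000e+00  0.000e+00  1.000e+00]]
```

View pics/top0.png

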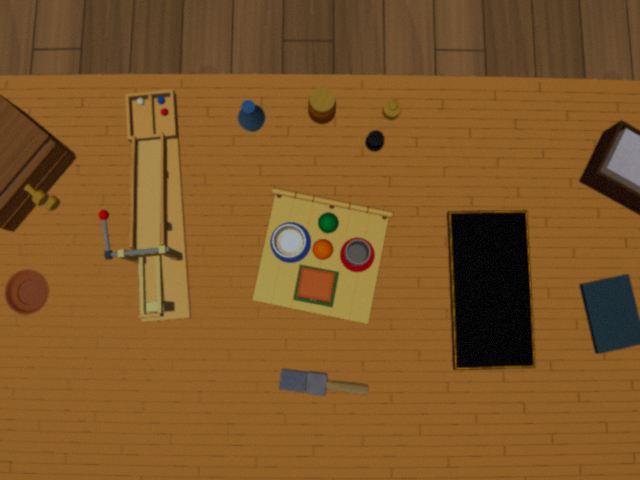

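View pics/scene0.png

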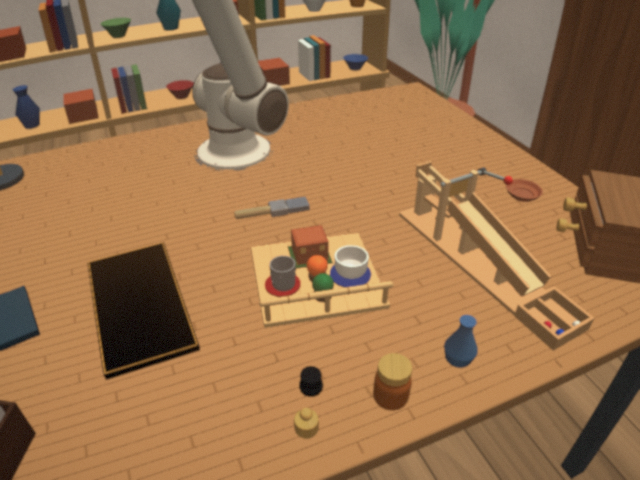

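The top view shows the stand at about (322,256): bowl on blue at (290,241), cup on red at (357,254), case on green in front at (317,286), orange marble (322,249) and green marble (328,222). The tray is on the right at (490,290) and the gate on the left, with its flap near (150,252). The scene view shows the same layout from the far side.

```bash
cat > h.py <<'E'
import numpy as np, cv2
from scipy.spatial.transform import Rotation as R
from workcell import readout, vision, arm
def K(im): return np.array([[im["fx"],0,im["cx"]],[0,im["fy"],im["cy"]],[0,0,1.]])
def D(im): return np.array([im["k1"],0,0,0,0.])
def ray(im,px):
    px=np.asarray(px,float).reshape(-1,1,2)
    n=cv2.undistortPoints(px,K(im),D(im)).reshape(-1,2)
    d=np.c_[n,np.ones(len(n))]@im["T"][:3,:3].T
    return im["T"][:3,3],d/np.linalg.norm(d,axis=1)[:,None]
def plane(im,px,z):
    o,d=ray(im,px); return o+d*((z-o[2])/d[:,2])[:,None]
def proj(im,p):
    Ti=np.linalg.inv(im["T"]); 
    return cv2.projectPoints(np.asarray(p,float).reshape(-1,1,3),cv2.Rodrigues(Ti[:3,:3])[0],Ti[:3,3],K(im),D(im))[0].reshape(-1,2)
def tri(views):  # [(im,px),...] least-squares meeting point, and misses (mm)
    A=np.zeros((3,3));b=np.zeros(3);L=[]
    for im,px in views:
        o,d=ray(im,px);d=d[0];P=np.eye(3)-np.outer(d,d);A+=P;b+=P@o;L.append((o,P))
    x=np.linalg.solve(A,b); return x,[round(1000*np.linalg.norm(P@(x-o)),1) for o,P in L]
def hsv(im): return cv2.cvtColor(im["pixels"],cv2.COLOR_RGB2HSV)
def mask(im,lo,hi,box=None):
    m=cv2.inRange(hsv(im),np.array(lo),np.array(hi))
    if box: k=np.zeros_like(m);x0,y0,x1,y1=box;k[y0:y1,x0:x1]=255;m&=k
    return m
def blobs(m,n=3,amin=20):
    c,_=cv2.findContours(m,cv2.RETR_EXTERNAL,cv2.CHAIN_APPROX_NONE)
    return sorted([k for k in c if cv2.contourArea(k)>=amin],key=cv2.contourArea,reverse=True)[:n]
def get(n): return vision.get_image(n)
def bgr(im): return im["pixels"][:,:,::-1]
def tcp():
    s=readout.sense(); T=np.eye(4);T[:3,:3]=R.from_euler("xyz",s["tool_rot"],degrees=True).as_matrix();T[:3,3]=s["tool_pos"];return T
E
python3 - <<'E'
from h import *
t=get("top");s=get("scene")
np.savez("v0.npz",t=t["pixels"],s=s["pixels"])
def crop(im,x,y,w,h,W,H): return cv2.resize(bgr(im)[y:y+h,x:x+w],(W,H),interpolation=cv2.INTER_CUBIC)
a=crop(t,245,180,160,150,400,300);b=crop(t,90,200,120,130,400,300) 
c=crop(s,240,215,160,110,400,300);d=crop(s,395,150,160,120,400,300)
cv2.imwrite("pics/c1.png",np.vstack([np.hstack([a,b]),np.hstack([c,d])]))
T=tcp();w=get("wrist");print((np.linalg.inv(T)@w["T"]).round(4))
E
```

```text
[[ 8.000e-04 -9.558e-01 -2.940e-01  7.460e-02]
 [ 1.000e+00  1.000e-03 -8.000e-04 -8.000e-04]
 [ 1.000e-03 -2.940e-01  9.558e-01  3.050e-02]
 [ 0.000e+00  0.000e+00  0.000e+00  1.000e+00]]
```

View pics/c1.png

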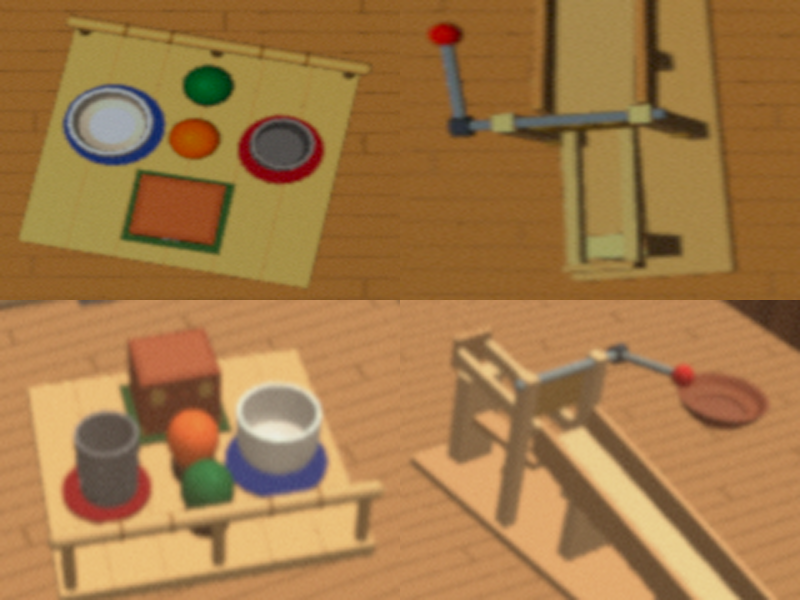

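The composite clearly shows the mats, the pieces, both marbles and the stand (about 11° yaw). It also shows the feed trough on the robot side of the flap. Next I take coarse positions from the two fixed views.

```bash
python3 - <<'E'
from h import *
t=get("top");s=get("scene")
C={"orange":((5,200,150),(14,255,255)),"green":((55,120,40),(85,255,200)),"blue":((105,120,60),(130,255,255)),"red":((172,150,60),(180,255,255))}
bt=(250,185,400,330);bs=(245,215,400,325)
for n,(lo,hi) in C.items():
    r=[]
    for im,b in((t,bt),(s,bs)):
        c=blobs(mask(im,lo,hi,b),3,15)
        print(n,[(np.round(cv2.minEnclosingCircle(k)[0],1).tolist(),round(cv2.minEnclosingCircle(k)[1],1),cv2.contourArea(k)) for k in c])
        if c: r.append((im,cv2.minEnclosingCircle(c[0])[0]))
    if len(r)==2: print(n,tri(r)[0].round(4),tri(r)[1])
h=hsv(t)
for n,p in dict(case=(317,286),casemat=(298,290),cup=(357,243),tray=(490,290),trayrim=(451,300),bowl=(290,241),rail=(140,280),lever=(106,232)).items(): print(n,h[p[1],p[0]])
# tray outline: gold rim
print("tray corners z=.014",plane(t,[(448,212),(526,211),(533,366),(455,368)],.014).round(3).tolist())
print("stand corners",plane(t,[(271,193),(389,214),(369,322),(254,300)],.012).round(3).tolist())
print("feed end rails", plane(t,[(142,318),(160,318),(165,250),(110,254)],.1).round(3).tolist())
E
```

```text
orange [([316.0, 284.0], 17.8, 456.5), ([321.2, 249.2], 8.9, 213.0)]
orange []
green [([327.7, 222.2], 9.3, 241.0)]
green []
blue [([290.4, 242.1], 19.3, 132.5)]
blue []
red [([356.8, 254.5], 16.0, 152.5)]
red []
case [ 11 203 153]
casemat [ 11 206 130]
cup [ 8 19 54]
tray [140 128   6]
trayrim [ 16 230  60]
bowl [109  20 176]
rail [ 23 129 160]
lever [48 14 89]
tray corners z=.014 [[0.66, -0.242, 0.014], [0.663, -0.399, 0.014], [0.36, -0.403, 0.014], [0.357, -0.251, 0.014]]
stand corners [[0.696, 0.107, 0.012], [0.655, -0.125, 0.012], [0.444, -0.085, 0.012], [0.485, 0.137, 0.012]]
feed end rails [[0.449, 0.329, 0.1], [0.45, 0.297, 0.1], [0.572, 0.292, 0.1], [0.564, 0.393, 0.1]]
```

>>> {"api": "drive_tool", "payload": {
  "steps": [
    {"dx": -510, "dy": 490, "wz": 0.42},
    {"dx": -510, "dy": 490, "wz": 0.42},
    {"dx": -510, "dy": 490, "wz": 0.42},
    {"dx": -510, "dy": 490, "wz": 0.42},
    {"dx": -510, "dy": 490, "wz": 0.42},
    {"dx": -510, "dy": 490, "wz": 0.42},
    {"dx": -510, "dy": 490, "wz": 0.42},
    {"dx": -510, "dy": 490, "wz": 0.42},
    {"dx": -510, "dy": 490, "wz": 0.42},
    {"dx": -510, "dy": 490, "wz": 0.42},
    {"dx": -510, "dy": 490, "wz": 0.42},
    {"dx": -510, "dy": 490, "wz": 0.42},
    {"dx": -510, "dy": 490, "wz": 0.42},
    {"dx": -510, "dy": 490, "wz": 0.42},
    {"dx": -510, "dy": 490, "wz": 0.42},
    {"dx": -510, "dy": 490, "wz": 0.42},
    {"dx": -510, "dy": 490, "wz": 0.42},
    {"dx": -510, "dy": 490, "wz": 0.42}
  ]
}}

```text
validation failed for argument at $.st...
```

```bash
python3 - <<'E'
from h import *
import pickle
w=get("wrist");pickle.dump(w,open("w1.pkl","wb"));cv2.imwrite("pics/w1.png",bgr(w)); print(readout.sense()["tool_pos"],readout.sense()["tool_rot"],readout.sense()["q"].round(1),readout.sense()["time"])
E
```

```text
[ 0.14360399 -0.60823667  0.4046059 ] [ 1.79986775e+02 -5.56554372e-05 -1.66720503e+02] [-61.9  22.    0.4  -0.  -68.4 -14.8] 0.45
```

View pics/w1.png

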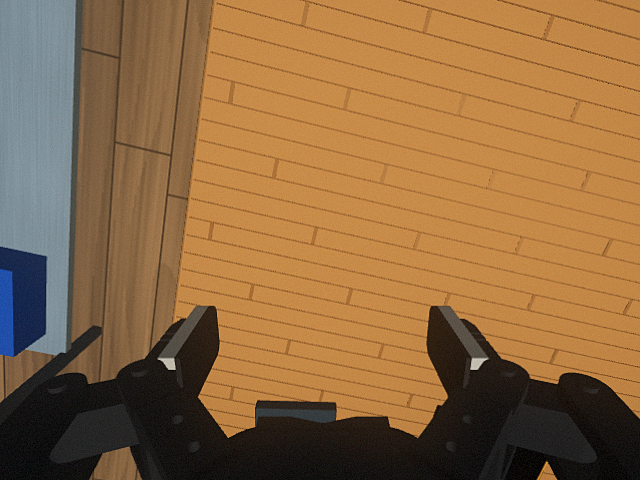

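The move was refused, so this picture shows only bare table with the gripper fingers at the bottom. I retry with every key in each row.

>>> {"api": "drive_tool", "payload": {
  "steps": [
    {"dx": -510, "dy": 490, "dz": 0, "wx": 0, "wy": 0, "wz": 0.42, "claw": 100},
    {"dx": -510, "dy": 490, "dz": 0, "wx": 0, "wy": 0, "wz": 0.42, "claw": 100},
    {"dx": -510, "dy": 490, "dz": 0, "wx": 0, "wy": 0, "wz": 0.42, "claw": 100},
    {"dx": -510, "dy": 490, "dz": 0, "wx": 0, "wy": 0, "wz": 0.42, "claw": 100},
    {"dx": -510, "dy": 490, "dz": 0, "wx": 0, "wy": 0, "wz": 0.42, "claw": 100},
    {"dx": -510, "dy": 490, "dz": 0, "wx": 0, "wy": 0, "wz": 0.42, "claw": 100},
    {"dx": -510, "dy": 490, "dz": 0, "wx": 0, "wy": 0, "wz": 0.42, "claw": 100},
    {"dx": -510, "dy": 490, "dz": 0, "wx": 0, "wy": 0, "wz": 0.42, "claw": 100},
    {"dx": -510, "dy": 490, "dz": 0, "wx": 0, "wy": 0, "wz": 0.42, "claw": 100},
    {"dx": -510, "dy": 490, "dz": 0, "wx": 0, "wy": 0, "wz": 0.42, "claw": 100},
    {"dx": -510, "dy": 490, "dz": 0, "wx": 0, "wy": 0, "wz": 0.42, "claw": 100},
    {"dx": -510, "dy": 490, "dz": 0, "wx": 0, "wy": 0, "wz": 0.42, "claw": 100},
    {"dx": -510, "dy": 490, "dz": 0, "wx": 0, "wy": 0, "wz": 0.42, "claw": 100},
    {"dx": -510, "dy": 490, "dz": 0, "wx": 0, "wy": 0, "wz": 0.42, "claw": 100},
    {"dx": -510, "dy": 490, "dz": 0, "wx": 0, "wy": 0, "wz": 0.42, "claw": 100},
    {"dx": -510, "dy": 490, "dz": 0, "wx": 0, "wy": 0, "wz": 0.42, "claw": 100},
    {"dx": -510, "dy": 490, "dz": 0, "wx": 0, "wy": 0, "wz": 0.42, "claw": 100},
    {"dx": -510, "dy": 490, "dz": 0, "wx": 0, "wy": 0, "wz": 0.42, "claw": 100}
  ],
  "grip_force": 40
}}

```text
time: 2.25
tool_pos: [0.5267, -0.0152, 0.4048]
tool_rot: [-180.0, -0.0, 169.1]
contact_force: [0.3, -0.1, 0.1]
gripper_width: 1.0
grasp_force: 0.0
```

```bash
python3 - <<'E'
from h import *
import pickle
w=get("wrist");pickle.dump(w,open("w1.pkl","wb"));cv2.imwrite("pics/w1b.png",bgr(w)); print(readout.sense()["q"].round(1))
E
```

```text
[  16.    12.5  -13.2   -0.   -64.3 -116.9]
```

View pics/w1b.png

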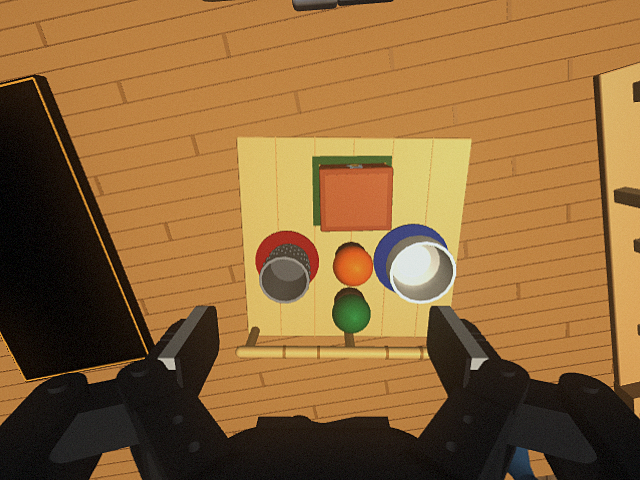

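The wrist view shows the cup rim at (285,280), bowl rim at (422,272), case top at (356,198), orange marble at (352,266), green marble at (351,314) and the rail at row 352. The tray is on the left and the gate base on the right. Now a second viewpoint.

>>> {"api": "drive_tool", "payload": {
  "steps": [
    {"dx": -40, "dy": 90, "dz": 0, "wx": 0, "wy": 0, "wz": 0, "claw": 100},
    {"dx": -40, "dy": 90, "dz": 0, "wx": 0, "wy": 0, "wz": 0, "claw": 100},
    {"dx": -40, "dy": 90, "dz": 0, "wx": 0, "wy": 0, "wz": 0, "claw": 100},
    {"dx": -40, "dy": 90, "dz": 0, "wx": 0, "wy": 0, "wz": 0, "claw": 100},
    {"dx": -40, "dy": 90, "dz": 0, "wx": 0, "wy": 0, "wz": 0, "claw": 100}
  ]
}}

```text
time: 2.8
tool_pos: [0.5829, 0.0656, 0.4048]
tool_rot: [-180.0, -0.0, 169.1]
contact_force: [0.3, -0.6, 0.3]
gripper_width: 0.996
grasp_force: 0.0
```

```bash
cat > m.py <<'E'
from h import *
import pickle,sys
ROI=(225,120,490,345)
def pts(w,roi):
    """pixel features of the stand in one wrist view"""
    h=hsv(w);o={}
    def big(lo,hi): return blobs(mask(w,lo,hi,roi),1)[0]
    def ell(c): e=cv2.fitEllipse(cv2.convexHull(c)); return e
    o["orange"]=ell(big((7,215,170),(13,255,255)));o["green"]=ell(big((58,150,50),(85,255,255)))
    return o
E
python3 - <<'E'
from m import *
w1=pickle.load(open("w1.pkl","rb"));w2=get("wrist");pickle.dump(w2,open("w2.pkl","wb"));cv2.imwrite("pics/w2.png",bgr(w2))
h=hsv(w1)
for n,p in dict(orange=(352,266),orshade=(355,280),green=(345,318),greenhi=(350,308),case=(356,198),casesh=(330,190),caseedge=(324,228),lock=(355,166),mat=(317,200),red=(262,250),red2=(300,240),blue=(385,250),cuprim=(285,301),cupin=(285,275),cupout=(270,252),bowlrim=(423,301),bowlin=(410,262),bowlout=(392,290),stand=(250,200),stand2=(330,250)).items(): print(n,h[p[1],p[0]])
E
```

```text
orange [ 14 207 220]
orshade [ 11 214 220]
green [ 56 142 111]
greenhi [ 56 143 121]
case [ 11 183 195]
casesh [ 10 182 203]
caseedge [ 10 185 179]
lock [ 15  75 112]
mat [ 41 144  99]
red [  3 198 161]
red2 [  4 198 165]
blue [118 126 121]
cuprim [ 16  36 135]
cupin [ 17  48 111]
cupout [  4 221 144]
bowlrim [ 99  11 241]
bowlin [ 75   7 230]
bowlout [116 139 119]
stand [ 23 140 219]
stand2 [ 23 129 223]
```

View pics/w2.png

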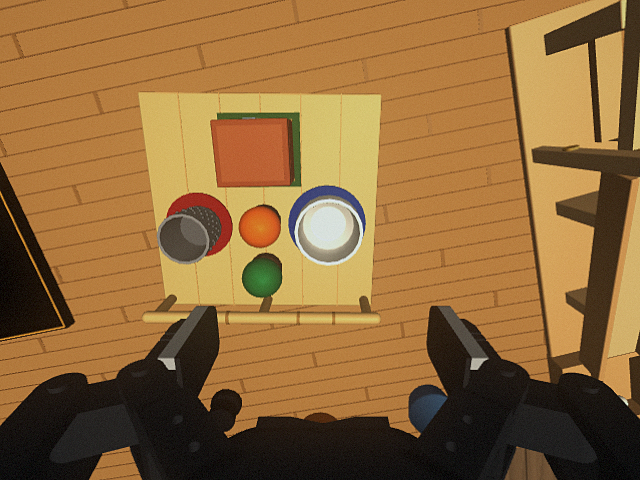

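```bash
cat > m2.py <<'E'
from m import *
from scipy.optimize import minimize_scalar
w1=pickle.load(open("w1.pkl","rb"));w2=pickle.load(open("w2.pkl","rb"))
V=[(w1,(225,125,480,345)),(w2,(130,85,390,325))]
def big(w,roi,lo,hi,cl=0):
    m=mask(w,lo,hi,roi)
    if cl: m=cv2.morphologyEx(m,cv2.MORPH_OPEN,np.ones((cl,cl),np.uint8))
    return cv2.convexHull(blobs(m,1)[0]).reshape(-1,2).astype(float)+0.0
def circ(P):
    c,r=cv2.minEnclosingCircle((P[:,:2]*1000).astype(np.float32)); return np.array(c)/1000,r
def at(hulls,z): return [circ(plane(w,h,z)) for (w,_),h in zip(V,hulls)]
def solve(hulls):
    f=lambda z:np.linalg.norm(np.subtract(*[c for c,_ in at(hulls,z)]))
    r=minimize_scalar(f,bounds=(0,.12),method="bounded",options=dict(xatol=1e-5)); a=at(hulls,r.x)
    return round(r.x,4),round(1000*r.fun,1),np.mean([c for c,_ in a],0).round(4),[round(q,1) for _,q in a]
E
python3 - <<'E'
from m2 import *
M={"redmat":((0,190,100),(6,255,230),0),"bluemat":((105,60,60),(130,255,200),0),"bowl":((0,0,170),(180,60,255),3),"cup":((0,0,40),(30,75,200),5)}
H={}
for n,(lo,hi,cl) in M.items():
    H[n]=[big(w,r,lo,hi,cl) for w,r in V]
    print(n,solve(H[n]),[np.r_[h.min(0),h.max(0)].astype(int).tolist() for h in H[n]])
for n,z in (("redmat",.0145),("bluemat",.0145),("bowl",.0565),("cup",.0645)):
    print(n,z,[(c.round(4).tolist(),round(r,1)) for c,r in at(H[n],z)])
for n,(lo,hi) in dict(orange=((6,195,150),(16,255,255)),green=((50,150,40),(90,255,255))).items():
    e=[cv2.fitEllipse(big(w,r,lo,hi,3).astype(np.float32)) for w,r in V]
    print(n,[np.round(k,1).tolist() for k in[(*q[0],*q[1]) for q in e]],tri([(w,k[0]) for (w,_),k in zip(V,e)]))
h=hsv(w2)
print("case row150",h[150,208:304:3].tolist());print("col",h[108:192:3,255].tolist())
E
```

```text
redmat (np.float64(0.0144), np.float64(0.1), array([ 0.575 , -0.0641]), [33.7, 33.8]) [[256, 231, 318, 281], [167, 193, 231, 255]]
bluemat (np.float64(0.0135), np.float64(0.3), array([0.5988, 0.0659]), [39.8, 39.9]) [[374, 224, 446, 291], [289, 186, 365, 246]]
bowl (np.float64(0.0561), np.float64(0.2), array([0.597 , 0.0676]), [31.8, 31.8]) [[390, 241, 455, 303], [295, 199, 362, 265]]
cup (np.float64(0.057), np.float64(0.2), array([0.5974, 0.0671]), [28.0, 28.2]) [[396, 252, 451, 300], [298, 223, 358, 261]]
redmat 0.0145 [([0.575, -0.0641], 33.7), ([0.575, -0.0641], 33.8)]
bluemat 0.0145 [([0.5982, 0.0658], 39.7), ([0.5987, 0.0659], 39.7)]
bowl 0.0565 [([0.5967, 0.0676], 31.8), ([0.597, 0.0676], 31.8)]
cup 0.0645 [([0.5939, 0.0655], 27.3), ([0.5954, 0.0673], 27.5)]
orange [[353.5, 266.2, 37.5, 38.4], [259.5, 226.6, 39.4, 40.6]] (array([0.58170115, 0.00427042, 0.04626944]), [np.float64(0.0), np.float64(0.0)])Traceback (most recent call last):
  File "<stdin>", line 10, in <module>
  File "m2.py", line 8, in big
    return cv2.convexHull(blobs(m,1)[0]).reshape(-1,2).astype(float)+0.0
                          ~~~~~~~~~~^^^
IndexError: list index out of range
```

```bash
python3 - <<'E'
from m2 import *
V[:]=[(w1,(250,240,320,306)),(w2,(150,200,228,266))]
hc=[big(w,r,(8,0,40),(30,110,220),3) for w,r in V]; print("cup",solve(hc),[np.r_[h.min(0),h.max(0)].astype(int).tolist() for h in hc]);print([(c.round(4).tolist(),round(r,1)) for c,r in at(hc,.0645)])
for n,lo,hi,rr in (("orange",(4,170,100),(17,255,255),[(325,240,380,290),(230,195,288,250)]),("green",(45,110,30),(90,255,255),[(325,285,378,336),(235,245,290,300)])):
    e=[cv2.fitEllipse(big(w,r,lo,hi,3).astype(np.float32)) for w,r in zip((w1,w2),rr)]
    print(n,[np.round(k,1).tolist() for k in[(*q[0],*q[1]) for q in e]],tri([(w,k[0]) for w,k in zip((w1,w2),e)]))
h=hsv(w2)
print("case row150",h[150,205:306:4].tolist());print("col",h[108:192:4,255].tolist())
h=hsv(w1)
print("w1 row200",h[200,308:400:4].tolist());print("col",h[152:236:4,365].tolist())
E
```

```text
cup (np.float64(0.0551), np.float64(1.0), array([ 0.5741, -0.0605]), [30.6, 32.1]) [[259, 245, 308, 303], [157, 207, 219, 263]]
[([0.571, -0.059], 29.7), ([0.5718, -0.0561], 31.1)]
orange [[352.6, 265.7, 39.7, 40.2], [259.3, 226.6, 41.1, 41.8]] (array([0.58221338, 0.00348492, 0.04329543]), [np.float64(0.1), np.float64(0.1)])
green [[352.5, 314.6, 33.9, 36.6], [261.5, 277.9, 37.0, 39.4]] (array([ 0.63153449, -0.0052546 ,  0.04995336]), [np.float64(0.1), np.float64(0.1)])
case row150 [[22, 130, 214], [23, 132, 212], [17, 157, 164], [10, 186, 171], [11, 185, 192], [11, 190, 188], [10, 180, 191], [10, 183, 190], [10, 186, 188], [10, 190, 188], [10, 185, 189], [11, 188, 189], [10, 186, 189], [10, 185, 186], [10, 190, 187], [10, 187, 190], [10, 188, 189], [10, 178, 190], [10, 190, 185], [11, 182, 191], [9, 183, 177], [12, 183, 82], [36, 146, 84], [41, 137, 93], [19, 144, 222], [24, 120, 215]]
col [[24, 125, 214], [26, 130, 175], [41, 141, 87], [9, 193, 176], [9, 186, 178], [10, 190, 185], [10, 180, 190], [10, 190, 184], [10, 186, 188], [10, 186, 185], [11, 186, 188], [9, 186, 186], [10, 183, 189], [10, 187, 185], [10, 183, 189], [10, 187, 187], [9, 188, 184], [11, 181, 190], [11, 186, 185], [10, 194, 172], [23, 125, 225]]
w1 row200 [[23, 128, 221], [25, 128, 199], [41, 142, 99], [10, 196, 152], [10, 194, 176], [11, 184, 198], [11, 185, 199], [10, 181, 199], [11, 185, 198], [11, 182, 198], [10, 177, 202], [11, 179, 201], [10, 183, 199], [10, 180, 201], [10, 181, 200], [10, 183, 203], [10, 181, 202], [10, 177, 200], [11, 176, 204], [11, 178, 203], [9, 180, 188], [26, 129, 164], [24, 122, 222]]
col [[24, 117, 224], [42, 138, 100], [42, 129, 105], [8, 171, 100], [9, 184, 141], [9, 186, 184], [11, 181, 202], [10, 180, 201], [11, 180, 200], [10, 184, 197], [10, 183, 197], [10, 179, 201], [10, 178, 203], [9, 176, 203], [11, 177, 202], [11, 184, 200], [10, 181, 199], [10, 180, 200], [10, 184, 198], [8, 180, 184], [25, 123, 224]]
```

```bash
cat >> m2.py <<'E'
from scipy.optimize import least_squares
def rcirc(P,c0,r):
    f=lambda p:np.linalg.norm(P[:,:2]*1000-p,axis=1)-r
    s=least_squares(f,np.array(c0)*1000,loss="cauchy",f_scale=0.5); return s.x/1000,(abs(s.fun)<1).mean()
def rect(P):
    c,s,a=cv2.minAreaRect((P[:,:2]*1000).astype(np.float32))
    if s[0]>s[1]: s=s[::-1];a-=90
    a=(a+90)%180-90
    return np.array(c)/1000,np.round(s,1),round(a,1)
E
python3 - <<'E'
from m2 import *
B=[(w1,(250,240,320,306)),(w2,(150,200,228,266))]
for z in (.0625,.0645,.0665):
    for w,r in B:
        m=cv2.morphologyEx(mask(w,(8,0,40),(30,110,220),r),cv2.MORPH_OPEN,np.ones((3,3),np.uint8))
        k=blobs(m,1)[0].reshape(-1,2).astype(float)
        print("cup",z,rcirc(plane(w,k,z),(.575,-.064),24))
A=[(w1,(305,150,400,238)),(w2,(205,105,306,194))]
V[:]=A
tops=[big(w,r,(6,150,172),(14,215,255),3) for w,r in A]
for z in (.0605,.0625,.0645): print("case",z,[rect(plane(w,h,z)) for (w,_),h in zip(A,tops)])
P=np.vstack([plane(w,big(w,r,(33,90,50),(50,255,140),0),.0145) for w,r in A])
print("mat",rect(P))
E
```

```text
cup 0.0625 (array([ 0.57599314, -0.06218794]), np.float64(0.5217391304347826))
cup 0.0625 (array([ 0.57612342, -0.062191  ]), np.float64(0.5314285714285715))
cup 0.0645 (array([ 0.57503754, -0.06168826]), np.float64(0.515527950310559))
cup 0.0645 (array([ 0.57564368, -0.06110019]), np.float64(0.5085714285714286))
cup 0.0665 (array([ 0.57408263, -0.06119209]), np.float64(0.4968944099378882))
cup 0.0665 (array([ 0.57514859, -0.06001715]), np.float64(0.5028571428571429))
case 0.0605 [(array([0.51454047, 0.01631024]), array([54. , 62.5]), -9.3), (array([0.51302167, 0.01607671]), array([51.1, 61.4]), -9.5)]
case 0.0625 [(array([0.51415228, 0.01619474]), array([53.7, 62.1]), -9.3), (array([0.51300153, 0.01647762]), array([50.8, 61. ]), -9.5)]
case 0.0645 [(array([0.51376416, 0.01607928]), array([53.3, 61.7]), -9.3), (array([0.51298126, 0.01687856]), array([50.5, 60.6]), -9.5)]
mat (array([0.51420435, 0.01549039]), array([69.5, 77.9]), -10.6)
```

>>> {"api": "drive_tool", "payload": {
  "steps": [
    {"dx": 90, "dy": 180, "dz": 0, "wx": 0, "wy": 0, "wz": 0, "claw": 100},
    {"dx": 90, "dy": 180, "dz": 0, "wx": 0, "wy": 0, "wz": 0, "claw": 100},
    {"dx": 90, "dy": 180, "dz": 0, "wx": 0, "wy": 0, "wz": 0, "claw": 100},
    {"dx": 90, "dy": 180, "dz": 0, "wx": 0, "wy": 0, "wz": 0, "claw": 100},
    {"dx": 90, "dy": 180, "dz": 0, "wx": 0, "wy": 0, "wz": 0, "claw": 100},
    {"dx": 90, "dy": 180, "dz": 0, "wx": 0, "wy": 0, "wz": 0, "claw": 100},
    {"dx": 90, "dy": 180, "dz": 0, "wx": 0, "wy": 0, "wz": 0, "claw": 100}
  ]
}}

```text
time: 3.55
tool_pos: [0.5288, 0.259, 0.405]
tool_rot: [-180.0, 0.0, 169.1]
contact_force: [0.2, -0.0, -0.1]
gripper_width: 1.006
grasp_force: 0.0
```

```bash
python3 - <<'E'
from h import *
import pickle
w=get("wrist");pickle.dump(w,open("g1.pkl","wb"))
E
```

>>> {"api": "drive_tool", "payload": {
  "steps": [
    {"dx": 30, "dy": 110, "dz": 0, "wx": 0, "wy": 0, "wz": 0, "claw": 100},
    {"dx": 30, "dy": 110, "dz": 0, "wx": 0, "wy": 0, "wz": 0, "claw": 100},
    {"dx": 30, "dy": 110, "dz": 0, "wx": 0, "wy": 0, "wz": 0, "claw": 100},
    {"dx": 30, "dy": 110, "dz": 0, "wx": 0, "wy": 0, "wz": 0, "claw": 100},
    {"dx": 30, "dy": 110, "dz": 0, "wx": 0, "wy": 0, "wz": 0, "claw": 100}
  ]
}}

```text
time: 4.1
tool_pos: [0.5203, 0.3727, 0.4045]
tool_rot: [-179.9, -0.0, 169.1]
contact_force: [1.0, 0.4, -0.2]
gripper_width: 1.004
grasp_force: 0.0
```

```bash
python3 - <<'E'
from h import *
import pickle
w=get("wrist");pickle.dump(w,open("g2.pkl","wb"))
g=pickle.load(open("g1.pkl","rb"))
cv2.imwrite("pics/g.png",np.hstack([bgr(g)[0:480,240:640],bgr(w)[0:480,120:520]]))
# tray from top
t=get("top");m=mask(t,(0,0,0),(180,255,40),(430,200,550,380));c=blobs(m,1)[0].reshape(-1,2).astype(float)
from m2 import rect
print("tray inner",rect(plane(t,c,.009)))
E
```

```text
tray inner (array([ 0.50984644, -0.3266463 ]), array([148.2, 299.5]), -88.8)
```

View pics/g.png

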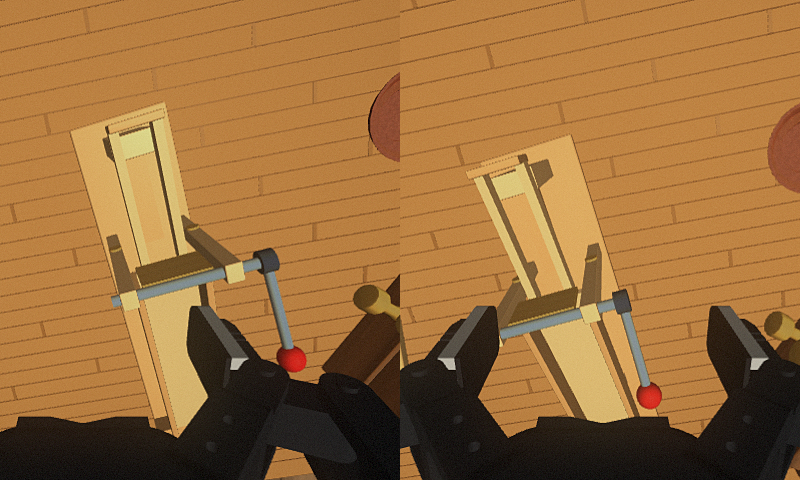

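Both views show the feed trough running down to the brass flap: rails at columns 350–425 in g1 with the flap at about (415,268), and the flap at about (260,308) in g2. Both post tops and the lever are visible. I enlarge both to pick rail corners and post tops.

```bash
python3 - <<'E'
from h import *
import pickle
g=pickle.load(open("g1.pkl","rb"));w=pickle.load(open("g2.pkl","rb"))
a=cv2.resize(bgr(g)[100:310,330:490],(400,525),interpolation=cv2.INTER_CUBIC)
b=cv2.resize(bgr(w)[130:340,180:340],(400,525),interpolation=cv2.INTER_CUBIC)
cv2.imwrite("pics/gz.png",np.hstack([a,b]))
E
```

```text
(no output)
```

View pics/gz.png

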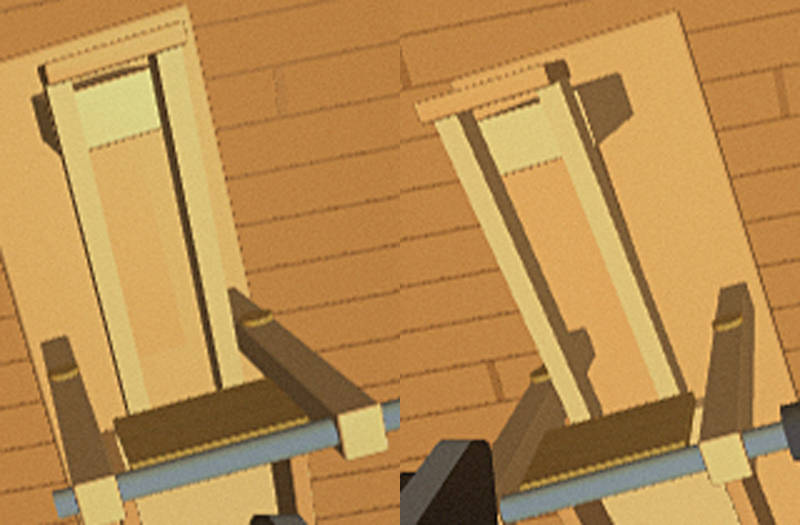

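```bash
python3 - <<'E'
from h import *
import pickle
g=pickle.load(open("g1.pkl","rb"));w=pickle.load(open("g2.pkl","rb"))
A=lambda p:(p[0]/2.5+330,p[1]/2.5+100); B=lambda p:((p[0]-400)/2.5+180,p[1]/2.5+130)
F=dict(Lo=((50,85),(438,122)),Li=((75,83),(468,112)),Ri=((160,55),(552,88)),Ro=((185,50),(575,82)),
 fLo=((130,415),(570,418)),fLi=((155,408),(590,412)),fRi=((220,388),(662,398)),fRo=((243,380),(685,390)),post=((364,430),(728,457)),
 flapTL=((131,467),(523,487)),flapBR=((291,382),(692,396)))
for n,(a,b) in F.items(): x,m=tri([(g,A(a)),(w,B(b))]); print(n,x.round(4),m)
print("Lpost",plane(g,[A((100,498))],.2).round(4))
E
```

```text
Lo [0.4604 0.2907 0.1167] [np.float64(0.4), np.float64(0.4)]
Li [0.4605 0.2981 0.111 ] [np.float64(0.5), np.float64(0.5)]
Ri [0.458  0.3231 0.1082] [np.float64(0.0), np.float64(0.0)]
Ro [0.4578 0.3301 0.1084] [np.float64(0.2), np.float64(0.2)]
fLo [0.565  0.3002 0.1024] [np.float64(1.1), np.float64(1.1)]
fLi [0.563  0.308  0.1052] [np.float64(1.1), np.float64(1.1)]
fRi [0.5644 0.331  0.0977] [np.float64(0.1), np.float64(0.1)]
fRo [0.5635 0.3389 0.0963] [np.float64(0.1), np.float64(0.1)]
post [0.562  0.3558 0.152 ] [np.float64(0.1), np.float64(0.1)]
flapTL [0.5652 0.2942 0.143 ] [np.float64(0.0), np.float64(0.0)]
flapBR [0.5546 0.3456 0.1255] [np.float64(0.7), np.float64(0.7)]
Lpost [[0.5442 0.2813 0.2   ]]
```

```bash
cat > goal.py <<'E'
# goal.py x y z yaw [x y z yaw ...] (mm, deg): shifts in tool axes and wz from the present pose
from h import *
import sys
T=tcp();a=np.array(sys.argv[1:],float).reshape(-1,4);s=readout.sense()
yaw=np.degrees(np.arctan2(T[1,0],T[0,0]));print("pos",(T[:3,3]*1000).round(1),"yaw",yaw.round(2),"q6",s["q"][5].round(1),"t",s["time"])
for g in a:
    d=T[:3,:3].T@(g[:3]-T[:3,3]*1000); dy=(g[3]-yaw+180)%360-180
    print("dx dy dz",d.round(1),"wz",round(-np.radians(dy),3),"rows>=",max(np.linalg.norm(d)/50,abs(dy)/8.59).round(1))
E
python3 goal.py 597 67.6 300 -100.9 597 67.6 196 -100.9
```

```text
pos [520.4 372.3 404.9] yaw 169.1 q6 -150.9 t 4.2
dx dy dz [-132.9 -284.6  105. ] wz -1.571 rows>= 10.5
dx dy dz [-132.9 -284.6  209. ] wz -1.571 rows>= 10.5
```

>>> {"api": "drive_tool", "payload": {
  "steps": [
    {"dx": -133, "dy": -285, "dz": 100, "wx": 0, "wy": 0, "wz": -1.571, "claw": 100},
    {"dx": -133, "dy": -285, "dz": 100, "wx": 0, "wy": 0, "wz": -1.571, "claw": 100},
    {"dx": -133, "dy": -285, "dz": 100, "wx": 0, "wy": 0, "wz": -1.571, "claw": 100},
    {"dx": -133, "dy": -285, "dz": 100, "wx": 0, "wy": 0, "wz": -1.571, "claw": 100},
    {"dx": -133, "dy": -285, "dz": 100, "wx": 0, "wy": 0, "wz": -1.571, "claw": 100},
    {"dx": -133, "dy": -285, "dz": 100, "wx": 0, "wy": 0, "wz": -1.571, "claw": 100},
    {"dx": -133, "dy": -285, "dz": 100, "wx": 0, "wy": 0, "wz": -1.571, "claw": 100},
    {"dx": -133, "dy": -285, "dz": 100, "wx": 0, "wy": 0, "wz": -1.571, "claw": 100},
    {"dx": -133, "dy": -285, "dz": 100, "wx": 0, "wy": 0, "wz": -1.571, "claw": 100},
    {"dx": -133, "dy": -285, "dz": 100, "wx": 0, "wy": 0, "wz": -1.571, "claw": 100},
    {"dx": -133, "dy": -285, "dz": 100, "wx": 0, "wy": 0, "wz": -1.571, "claw": 100},
    {"dx": -133, "dy": -285, "dz": 100, "wx": 0, "wy": 0, "wz": -1.571, "claw": 100},
    {"dx": -133, "dy": -285, "dz": 100, "wx": 0, "wy": 0, "wz": -1.571, "claw": 100},
    {"dx": -133, "dy": -285, "dz": 100, "wx": 0, "wy": 0, "wz": -1.571, "claw": 100}
  ]
}}

```text
time: 5.6
tool_pos: [0.5971, 0.0687, 0.305]
tool_rot: [-180.0, 0.0, -100.9]
contact_force: [-0.6, 0.6, 0.5]
gripper_width: 1.002
grasp_force: 0.0
```

```bash
python3 goal.py 597 67.6 196 -100.9
```

```text
pos [597.1  68.7 305. ] yaw -100.88 q6 -32.9 t 5.6
dx dy dz [ 1.10e+00 -1.00e-01  1.09e+02] wz 0.0 rows>= 2.2
```

>>> {"api": "drive_tool", "payload": {
  "steps": [
    {"dx": 1, "dy": 0, "dz": 40, "wx": 0, "wy": 0, "wz": 0, "claw": 100},
    {"dx": 1, "dy": 0, "dz": 75, "wx": 0, "wy": 0, "wz": 0, "claw": 100},
    {"dx": 1, "dy": 0, "dz": 98, "wx": 0, "wy": 0, "wz": 0, "claw": 100},
    {"dx": 1, "dy": 0, "dz": 109, "wx": 0, "wy": 0, "wz": 0, "claw": 100},
    {"dx": 1, "dy": 0, "dz": 109, "wx": 0, "wy": 0, "wz": 0, "claw": 90},
    {"dx": 1, "dy": 0, "dz": 109, "wx": 0, "wy": 0, "wz": 0, "claw": 80},
    {"dx": 1, "dy": 0, "dz": 109, "wx": 0, "wy": 0, "wz": 0, "claw": 70},
    {"dx": 1, "dy": 0, "dz": 109, "wx": 0, "wy": 0, "wz": 0, "claw": 60},
    {"dx": 1, "dy": 0, "dz": 109, "wx": 0, "wy": 0, "wz": 0, "claw": 50},
    {"dx": 1, "dy": 0, "dz": 109, "wx": 0, "wy": 0, "wz": 0, "claw": 50}
  ],
  "grip_force": 40
}}

```text
time: 6.6
tool_pos: [0.5977, 0.0685, 0.1975]
tool_rot: [-179.8, 0.1, -100.7]
contact_force: [-1.3, 1.2, 6.2]
gripper_width: 0.723
grasp_force: 45.1
```

>>> {"api": "drive_tool", "payload": {
  "steps": [
    {"dx": 0, "dy": 0, "dz": -15, "wx": 0, "wy": 0, "wz": 0, "claw": 50},
    {"dx": 0, "dy": 0, "dz": -40, "wx": 0, "wy": 0, "wz": 0, "claw": 50},
    {"dx": 0, "dy": 0, "dz": -70, "wx": 0, "wy": 0, "wz": 0, "claw": 50},
    {"dx": 0, "dy": 0, "dz": -90, "wx": 0, "wy": 0, "wz": 0, "claw": 50},
    {"dx": 0, "dy": 0, "dz": -90, "wx": 0, "wy": 0, "wz": 0, "claw": 50}
  ]
}}

```text
time: 7.1
tool_pos: [0.5977, 0.0684, 0.2891]
tool_rot: [-179.7, 0.2, -100.8]
contact_force: [0.6, 0.3, -0.8]
gripper_width: 0.722
grasp_force: 44.5
```

```bash
python3 goal.py 595 -325 290 -178.8
```

```text
pos [597.7  68.4 289.1] yaw -100.75 q6 -32.7 t 7.1
dx dy dz [387.  -70.7  -1.8] wz 1.362 rows>= 9.1
```

>>> {"api": "drive_tool", "payload": {
  "steps": [
    {"dx": 15, "dy": -3, "dz": 0, "wx": 0, "wy": 0, "wz": 0.06, "claw": 50},
    {"dx": 45, "dy": -8, "dz": 0, "wx": 0, "wy": 0, "wz": 0.18, "claw": 50},
    {"dx": 85, "dy": -15, "dz": 0, "wx": 0, "wy": 0, "wz": 0.31, "claw": 50},
    {"dx": 130, "dy": -23, "dz": 0, "wx": 0, "wy": 0, "wz": 0.45, "claw": 50},
    {"dx": 175, "dy": -31, "dz": 0, "wx": 0, "wy": 0, "wz": 0.59, "claw": 50},
    {"dx": 220, "dy": -39, "dz": 0, "wx": 0, "wy": 0, "wz": 0.73, "claw": 50},
    {"dx": 265, "dy": -47, "dz": 0, "wx": 0, "wy": 0, "wz": 0.87, "claw": 50},
    {"dx": 305, "dy": -55, "dz": 0, "wx": 0, "wy": 0, "wz": 1.01, "claw": 50},
    {"dx": 340, "dy": -62, "dz": 0, "wx": 0, "wy": 0, "wz": 1.15, "claw": 50},
    {"dx": 365, "dy": -67, "dz": 0, "wx": 0, "wy": 0, "wz": 1.27, "claw": 50},
    {"dx": 380, "dy": -70, "dz": 0, "wx": 0, "wy": 0, "wz": 1.33, "claw": 50},
    {"dx": 387, "dy": -71, "dz": 0, "wx": 0, "wy": 0, "wz": 1.362, "claw": 50},
    {"dx": 387, "dy": -71, "dz": 0, "wx": 0, "wy": 0, "wz": 1.362, "claw": 50},
    {"dx": 387, "dy": -71, "dz": 0, "wx": 0, "wy": 0, "wz": 1.362, "claw": 50}
  ]
}}

```text
time: 8.5
tool_pos: [0.5943, -0.3245, 0.285]
tool_rot: [180.0, -0.1, -178.7]
contact_force: [-0.6, 0.1, -1.6]
gripper_width: 0.724
grasp_force: 44.4
```

```bash
python3 goal.py 595 -325 188.5 -178.8; python3 -c "
from h import *
w=get('wrist');cv2.imwrite('pics/b1.png',bgr(w))"
```

```text
pos [ 594.3 -324.5  285. ] yaw -178.74 q6 -73.7 t 8.5
dx dy dz [-0.8 -0.6 96.5] wz 0.001 rows>= 1.9
```

View pics/b1.png

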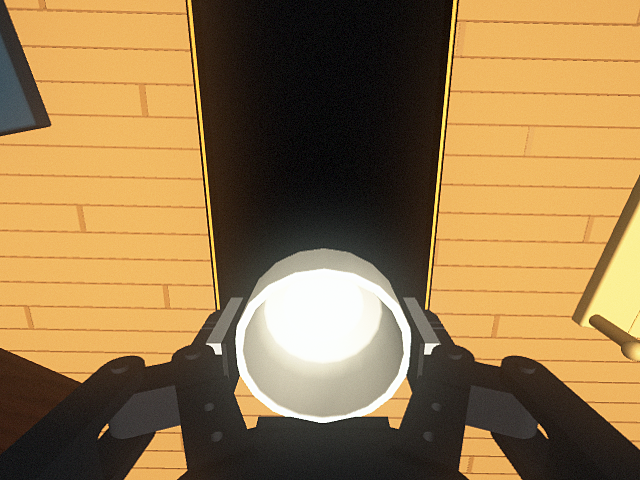

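The bowl is held level between the pads, with its rim centred near (322,345), over the far third of the black tray (tray edges at columns 205 and 440). Lowering it.

>>> {"api": "drive_tool", "payload": {
  "steps": [
    {"dx": 0, "dy": 0, "dz": 40, "wx": 0, "wy": 0, "wz": 0, "claw": 50},
    {"dx": 0, "dy": 0, "dz": 70, "wx": 0, "wy": 0, "wz": 0, "claw": 50},
    {"dx": 0, "dy": 0, "dz": 86, "wx": 0, "wy": 0, "wz": 0, "claw": 50},
    {"dx": 0, "dy": 0, "dz": 92, "wx": 0, "wy": 0, "wz": 0, "claw": 50},
    {"dx": 0, "dy": 0, "dz": 95, "wx": 0, "wy": 0, "wz": 0, "claw": 50},
    {"dx": 0, "dy": 0, "dz": 96, "wx": 0, "wy": 0, "wz": 0, "claw": 50}
  ]
}}

```text
time: 9.15
tool_pos: [0.595, -0.3249, 0.1906]
tool_rot: [-180.0, 0.1, -178.7]
contact_force: [0.4, 0.0, -0.6]
gripper_width: 0.722
grasp_force: 44.4
```

>>> {"api": "drive_tool", "payload": {
  "steps": [
    {"dx": 0, "dy": 0, "dz": 1, "wx": 0, "wy": 0, "wz": 0, "claw": 50},
    {"dx": 0, "dy": 0, "dz": 2, "wx": 0, "wy": 0, "wz": 0, "claw": 50},
    {"dx": 0, "dy": 0, "dz": 2, "wx": 0, "wy": 0, "wz": 0, "claw": 50}
  ]
}}

```text
time: 9.45
tool_pos: [0.5945, -0.3253, 0.1883]
tool_rot: [-180.0, 0.1, -178.8]
contact_force: [0.3, -0.0, -0.9]
gripper_width: 0.725
grasp_force: 44.4
```

>>> {"api": "drive_tool", "payload": {
  "steps": [
    {"dx": 0, "dy": 0, "dz": 1, "wx": 0, "wy": 0, "wz": 0, "claw": 50},
    {"dx": 0, "dy": 0, "dz": 2, "wx": 0, "wy": 0, "wz": 0, "claw": 50},
    {"dx": 0, "dy": 0, "dz": 2, "wx": 0, "wy": 0, "wz": 0, "claw": 50}
  ]
}}

```text
time: 9.75
tool_pos: [0.5946, -0.3252, 0.188]
tool_rot: [-180.0, 0.0, -178.8]
contact_force: [-3.1, 2.5, 6.7]
gripper_width: 0.718
grasp_force: 45.5
```

>>> {"api": "drive_tool", "payload": {
  "steps": [
    {"dx": 0, "dy": 0, "dz": 0, "wx": 0, "wy": 0, "wz": 0, "claw": 80},
    {"dx": 0, "dy": 0, "dz": 0, "wx": 0, "wy": 0, "wz": 0, "claw": 90},
    {"dx": 0, "dy": 0, "dz": 0, "wx": 0, "wy": 0, "wz": 0, "claw": 100},
    {"dx": 0, "dy": 0, "dz": 0, "wx": 0, "wy": 0, "wz": 0, "claw": 100},
    {"dx": 0, "dy": 0, "dz": 0, "wx": 0, "wy": 0, "wz": 0, "claw": 100},
    {"dx": 0, "dy": 0, "dz": -30, "wx": 0, "wy": 0, "wz": 0, "claw": 100},
    {"dx": 0, "dy": 0, "dz": -70, "wx": 0, "wy": 0, "wz": 0, "claw": 100},
    {"dx": 0, "dy": 0, "dz": -100, "wx": 0, "wy": 0, "wz": 0, "claw": 100}
  ]
}}

```text
time: 10.55
tool_pos: [0.5948, -0.3254, 0.2877]
tool_rot: [-179.9, 0.1, -178.8]
contact_force: [0.5, -0.6, 0.3]
gripper_width: 1.0
grasp_force: 0.0
```

```bash
python3 goal.py 575.5 -62 290 -100.9; python3 -c "
from h import *
w=get('wrist');cv2.imwrite('pics/b2.png',bgr(w))"
```

```text
pos [ 594.8 -325.4  287.7] yaw -178.79 q6 -73.8 t 10.55
dx dy dz [ 13.7 263.8  -2.6] wz -1.359 rows>= 9.1
```

View pics/b2.png

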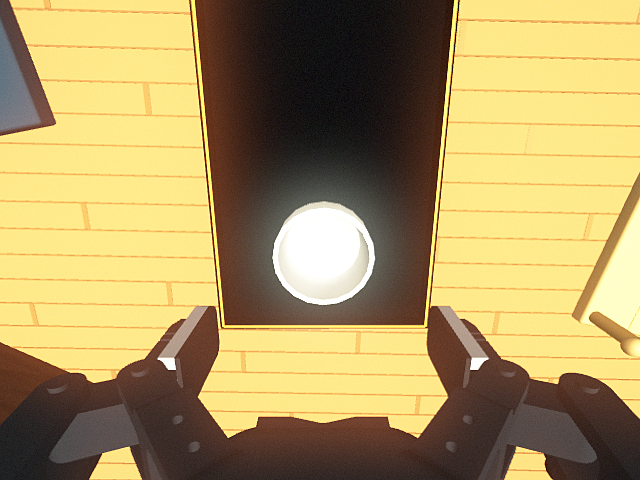

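The bowl stands upright on the tray, its rim at (323,253). Next is the cup.

>>> {"api": "drive_tool", "payload": {
  "steps": [
    {"dx": 1, "dy": 20, "dz": -2, "wx": 0, "wy": 0, "wz": -0.12, "claw": 100},
    {"dx": 3, "dy": 50, "dz": -2, "wx": 0, "wy": 0, "wz": -0.26, "claw": 100},
    {"dx": 5, "dy": 80, "dz": -2, "wx": 0, "wy": 0, "wz": -0.4, "claw": 100},
    {"dx": 6, "dy": 110, "dz": -2, "wx": 0, "wy": 0, "wz": -0.54, "claw": 100},
    {"dx": 8, "dy": 140, "dz": -2, "wx": 0, "wy": 0, "wz": -0.68, "claw": 100},
    {"dx": 9, "dy": 170, "dz": -2, "wx": 0, "wy": 0, "wz": -0.82, "claw": 100},
    {"dx": 11, "dy": 200, "dz": -2, "wx": 0, "wy": 0, "wz": -0.96, "claw": 100},
    {"dx": 12, "dy": 225, "dz": -2, "wx": 0, "wy": 0, "wz": -1.1, "claw": 100},
    {"dx": 13, "dy": 245, "dz": -2, "wx": 0, "wy": 0, "wz": -1.24, "claw": 100},
    {"dx": 14, "dy": 264, "dz": -2, "wx": 0, "wy": 0, "wz": -1.359, "claw": 100},
    {"dx": 14, "dy": 264, "dz": -2, "wx": 0, "wy": 0, "wz": -1.359, "claw": 100},
    {"dx": 14, "dy": 264, "dz": 35, "wx": 0, "wy": 0, "wz": -1.359, "claw": 100},
    {"dx": 14, "dy": 264, "dz": 65, "wx": 0, "wy": 0, "wz": -1.359, "claw": 100},
    {"dx": 14, "dy": 264, "dz": 82, "wx": 0, "wy": 0, "wz": -1.359, "claw": 100},
    {"dx": 14, "dy": 264, "dz": 91, "wx": 0, "wy": 0, "wz": -1.359, "claw": 100},
    {"dx": 14, "dy": 264, "dz": 91, "wx": 0, "wy": 0, "wz": -1.359, "claw": 100}
  ]
}}

```text
time: 12.2
tool_pos: [0.5748, -0.0621, 0.1935]
tool_rot: [179.9, -0.1, -101.0]
contact_force: [0.1, -1.1, -0.1]
gripper_width: 0.999
grasp_force: 0.0
```

```bash
python3 goal.py 575.5 -62 196 -100.9
```

```text
pos [574.8 -62.1 193.5] yaw -101.03 q6 -20.9 t 12.2
dx dy dz [-0.2 -0.7 -2.5] wz -0.002 rows>= 0.1
```

>>> {"api": "drive_tool", "payload": {
  "steps": [
    {"dx": 0, "dy": -1, "dz": -2, "wx": 0, "wy": 0, "wz": 0, "claw": 85},
    {"dx": 0, "dy": -1, "dz": -2, "wx": 0, "wy": 0, "wz": 0, "claw": 72},
    {"dx": 0, "dy": -1, "dz": -2, "wx": 0, "wy": 0, "wz": 0, "claw": 64},
    {"dx": 0, "dy": -1, "dz": -2, "wx": 0, "wy": 0, "wz": 0, "claw": 58},
    {"dx": 0, "dy": -1, "dz": -2, "wx": 0, "wy": 0, "wz": 0, "claw": 52},
    {"dx": 0, "dy": -1, "dz": -2, "wx": 0, "wy": 0, "wz": 0, "claw": 44},
    {"dx": 0, "dy": -1, "dz": -2, "wx": 0, "wy": 0, "wz": 0, "claw": 35},
    {"dx": 0, "dy": -1, "dz": -2, "wx": 0, "wy": 0, "wz": 0, "claw": 35},
    {"dx": 0, "dy": -1, "dz": -2, "wx": 0, "wy": 0, "wz": 0, "claw": 35}
  ],
  "grip_force": 40
}}

```text
time: 13.1
tool_pos: [0.5759, -0.0617, 0.1977]
tool_rot: [-180.0, -0.0, -100.9]
contact_force: [-1.9, 0.9, 5.9]
gripper_width: 0.548
grasp_force: 40.2
```

>>> {"api": "drive_tool", "payload": {
  "steps": [
    {"dx": 0, "dy": 0, "dz": -15, "wx": 0, "wy": 0, "wz": 0, "claw": 35},
    {"dx": 0, "dy": 0, "dz": -40, "wx": 0, "wy": 0, "wz": 0, "claw": 35},
    {"dx": 0, "dy": 0, "dz": -70, "wx": 0, "wy": 0, "wz": 0, "claw": 35},
    {"dx": 0, "dy": 0, "dz": -90, "wx": 0, "wy": 0, "wz": 0, "claw": 35},
    {"dx": 0, "dy": 0, "dz": -90, "wx": 0, "wy": 0, "wz": 0, "claw": 35}
  ]
}}

```text
time: 13.6
tool_pos: [0.5768, -0.0617, 0.2899]
tool_rot: [-179.6, 0.1, -100.9]
contact_force: [-0.1, -0.6, -0.7]
gripper_width: 0.543
grasp_force: 41.2
```

```bash
python3 goal.py 510 -326.6 290 -178.8
```

```text
pos [576.8 -61.7 289.9] yaw -100.91 q6 -20.8 t 13.6
dx dy dz [272.8  15.4  -0.7] wz 1.359 rows>= 9.1
```

>>> {"api": "drive_tool", "payload": {
  "steps": [
    {"dx": 10, "dy": 1, "dz": 0, "wx": 0, "wy": 0, "wz": 0.06, "claw": 35},
    {"dx": 32, "dy": 2, "dz": 0, "wx": 0, "wy": 0, "wz": 0.18, "claw": 35},
    {"dx": 60, "dy": 4, "dz": 0, "wx": 0, "wy": 0, "wz": 0.31, "claw": 35},
    {"dx": 90, "dy": 5, "dz": 0, "wx": 0, "wy": 0, "wz": 0.45, "claw": 35},
    {"dx": 120, "dy": 7, "dz": 0, "wx": 0, "wy": 0, "wz": 0.59, "claw": 35},
    {"dx": 150, "dy": 9, "dz": 0, "wx": 0, "wy": 0, "wz": 0.73, "claw": 35},
    {"dx": 180, "dy": 11, "dz": 0, "wx": 0, "wy": 0, "wz": 0.87, "claw": 35},
    {"dx": 208, "dy": 12, "dz": 0, "wx": 0, "wy": 0, "wz": 1.01, "claw": 35},
    {"dx": 233, "dy": 14, "dz": 0, "wx": 0, "wy": 0, "wz": 1.15, "claw": 35},
    {"dx": 255, "dy": 15, "dz": 0, "wx": 0, "wy": 0, "wz": 1.27, "claw": 35},
    {"dx": 268, "dy": 15, "dz": 0, "wx": 0, "wy": 0, "wz": 1.33, "claw": 35},
    {"dx": 273, "dy": 15, "dz": 0, "wx": 0, "wy": 0, "wz": 1.36, "claw": 35},
    {"dx": 273, "dy": 15, "dz": 0, "wx": 0, "wy": 0, "wz": 1.36, "claw": 35},
    {"dx": 273, "dy": 15, "dz": 40, "wx": 0, "wy": 0, "wz": 1.36, "claw": 35},
    {"dx": 273, "dy": 15, "dz": 70, "wx": 0, "wy": 0, "wz": 1.36, "claw": 35},
    {"dx": 273, "dy": 15, "dz": 88, "wx": 0, "wy": 0, "wz": 1.36, "claw": 35},
    {"dx": 273, "dy": 15, "dz": 94, "wx": 0, "wy": 0, "wz": 1.36, "claw": 35},
    {"dx": 273, "dy": 15, "dz": 96, "wx": 0, "wy": 0, "wz": 1.36, "claw": 35},
    {"dx": 273, "dy": 15, "dz": 97, "wx": 0, "wy": 0, "wz": 1.36, "claw": 35}
  ]
}}

```text
time: 15.5
tool_pos: [0.51, -0.3267, 0.1905]
tool_rot: [-180.0, 0.1, -178.8]
contact_force: [0.1, -0.1, -1.1]
gripper_width: 0.546
grasp_force: 41.2
```

>>> {"api": "drive_tool", "payload": {
  "steps": [
    {"dx": 0, "dy": 0, "dz": 1, "wx": 0, "wy": 0, "wz": 0, "claw": 35},
    {"dx": 0, "dy": 0, "dz": 2, "wx": 0, "wy": 0, "wz": 0, "claw": 35},
    {"dx": 0, "dy": 0, "dz": 3, "wx": 0, "wy": 0, "wz": 0, "claw": 35},
    {"dx": 0, "dy": 0, "dz": 4, "wx": 0, "wy": 0, "wz": 0, "claw": 35},
    {"dx": 0, "dy": 0, "dz": 4, "wx": 0, "wy": 0, "wz": 0, "claw": 35}
  ]
}}

```text
time: 16.0
tool_pos: [0.5099, -0.3269, 0.1882]
tool_rot: [-179.9, 0.1, -178.8]
contact_force: [-1.8, 3.0, 9.4]
gripper_width: 0.547
grasp_force: 41.3
```

>>> {"api": "drive_tool", "payload": {
  "steps": [
    {"dx": 0, "dy": 0, "dz": -1, "wx": 0, "wy": 0, "wz": 0, "claw": 62},
    {"dx": 0, "dy": 0, "dz": -1, "wx": 0, "wy": 0, "wz": 0, "claw": 80},
    {"dx": 0, "dy": 0, "dz": -1, "wx": 0, "wy": 0, "wz": 0, "claw": 100},
    {"dx": 0, "dy": 0, "dz": -1, "wx": 0, "wy": 0, "wz": 0, "claw": 100},
    {"dx": 0, "dy": 0, "dz": -1, "wx": 0, "wy": 0, "wz": 0, "claw": 100},
    {"dx": 0, "dy": 0, "dz": -30, "wx": 0, "wy": 0, "wz": 0, "claw": 100},
    {"dx": 0, "dy": 0, "dz": -70, "wx": 0, "wy": 0, "wz": 0, "claw": 100},
    {"dx": 0, "dy": 0, "dz": -102, "wx": 0, "wy": 0, "wz": 0, "claw": 100}
  ]
}}

```text
time: 16.8
tool_pos: [0.5096, -0.3271, 0.2892]
tool_rot: [-180.0, 0.0, -178.8]
contact_force: [1.2, -0.3, 0.2]
gripper_width: 1.001
grasp_force: 0.0
```

```bash
python3 goal.py 513.5 16.3 290 170.6
```

```text
pos [ 509.6 -327.1  289.2] yaw -178.85 q6 -71.5 t 16.8
dx dy dz [-10.8 343.2  -0.9] wz 0.184 rows>= 6.9
```

>>> {"api": "drive_tool", "payload": {
  "steps": [
    {"dx": -1, "dy": 20, "dz": -1, "wx": 0, "wy": 0, "wz": 0.01, "claw": 100},
    {"dx": -2, "dy": 60, "dz": -1, "wx": 0, "wy": 0, "wz": 0.03, "claw": 100},
    {"dx": -3, "dy": 105, "dz": -1, "wx": 0, "wy": 0, "wz": 0.06, "claw": 100},
    {"dx": -5, "dy": 150, "dz": -1, "wx": 0, "wy": 0, "wz": 0.09, "claw": 100},
    {"dx": -6, "dy": 195, "dz": -1, "wx": 0, "wy": 0, "wz": 0.11, "claw": 100},
    {"dx": -8, "dy": 240, "dz": -1, "wx": 0, "wy": 0, "wz": 0.13, "claw": 100},
    {"dx": -9, "dy": 285, "dz": -1, "wx": 0, "wy": 0, "wz": 0.16, "claw": 100},
    {"dx": -10, "dy": 325, "dz": -1, "wx": 0, "wy": 0, "wz": 0.18, "claw": 100},
    {"dx": -11, "dy": 343, "dz": -1, "wx": 0, "wy": 0, "wz": 0.184, "claw": 100},
    {"dx": -11, "dy": 343, "dz": -1, "wx": 0, "wy": 0, "wz": 0.184, "claw": 100},
    {"dx": -11, "dy": 343, "dz": -1, "wx": 0, "wy": 0, "wz": 0.184, "claw": 100}
  ]
}}

```text
time: 17.9
tool_pos: [0.5135, 0.0163, 0.2886]
tool_rot: [-180.0, -0.0, 170.6]
contact_force: [-0.1, -0.9, -0.2]
gripper_width: 1.0
grasp_force: 0.0
```

```bash
python3 goal.py 513.5 16.3 194 170.6
```

```text
pos [513.5  16.3 288.6] yaw 170.64 q6 -119.3 t 17.9
dx dy dz [-0.  -0.  94.6] wz 0.001 rows>= 1.9
```

>>> {"api": "drive_tool", "payload": {
  "steps": [
    {"dx": 0, "dy": 0, "dz": 30, "wx": 0, "wy": 0, "wz": 0, "claw": 100},
    {"dx": 0, "dy": 0, "dz": 58, "wx": 0, "wy": 0, "wz": 0, "claw": 100},
    {"dx": 0, "dy": 0, "dz": 80, "wx": 0, "wy": 0, "wz": 0, "claw": 100},
    {"dx": 0, "dy": 0, "dz": 93, "wx": 0, "wy": 0, "wz": 0, "claw": 100},
    {"dx": 0, "dy": 0, "dz": 93, "wx": 0, "wy": 0, "wz": 0, "claw": 92},
    {"dx": 0, "dy": 0, "dz": 93, "wx": 0, "wy": 0, "wz": 0, "claw": 84},
    {"dx": 0, "dy": 0, "dz": 93, "wx": 0, "wy": 0, "wz": 0, "claw": 76},
    {"dx": 0, "dy": 0, "dz": 93, "wx": 0, "wy": 0, "wz": 0, "claw": 66},
    {"dx": 0, "dy": 0, "dz": 93, "wx": 0, "wy": 0, "wz": 0, "claw": 55},
    {"dx": 0, "dy": 0, "dz": 93, "wx": 0, "wy": 0, "wz": 0, "claw": 50},
    {"dx": 0, "dy": 0, "dz": 93, "wx": 0, "wy": 0, "wz": 0, "claw": 50}
  ],
  "grip_force": 40
}}

```text
time: 19.0
tool_pos: [0.5141, 0.0162, 0.1969]
tool_rot: [180.0, 0.1, 170.6]
contact_force: [-0.2, -1.9, 5.8]
gripper_width: 0.747
grasp_force: 45.8
```

>>> {"api": "drive_tool", "payload": {
  "steps": [
    {"dx": 0, "dy": 0, "dz": -15, "wx": 0, "wy": 0, "wz": 0, "claw": 50},
    {"dx": 0, "dy": 0, "dz": -40, "wx": 0, "wy": 0, "wz": 0, "claw": 50},
    {"dx": 0, "dy": 0, "dz": -70, "wx": 0, "wy": 0, "wz": 0, "claw": 50},
    {"dx": 0, "dy": 0, "dz": -90, "wx": 0, "wy": 0, "wz": 0, "claw": 50},
    {"dx": 0, "dy": 0, "dz": -90, "wx": 0, "wy": 0, "wz": 0, "claw": 50}
  ]
}}

```text
time: 19.5
tool_pos: [0.5141, 0.0165, 0.2883]
tool_rot: [179.8, 0.3, 170.6]
contact_force: [0.6, -0.3, -2.3]
gripper_width: 0.747
grasp_force: 44.9
```

```bash
python3 goal.py 425 -328.4 290 -178.8
```

```text
pos [514.1  16.5 288.3] yaw 170.62 q6 -119.3 t 19.5
dx dy dz [  31.7 -354.8   -2.9] wz -0.185 rows>= 7.1
```

>>> {"api": "drive_tool", "payload": {
  "steps": [
    {"dx": 1, "dy": -15, "dz": 0, "wx": 0, "wy": 0, "wz": -0.01, "claw": 50},
    {"dx": 4, "dy": -45, "dz": 0, "wx": 0, "wy": 0, "wz": -0.02, "claw": 50},
    {"dx": 8, "dy": -85, "dz": 0, "wx": 0, "wy": 0, "wz": -0.04, "claw": 50},
    {"dx": 12, "dy": -130, "dz": 0, "wx": 0, "wy": 0, "wz": -0.07, "claw": 50},
    {"dx": 16, "dy": -175, "dz": 0, "wx": 0, "wy": 0, "wz": -0.09, "claw": 50},
    {"dx": 20, "dy": -220, "dz": 0, "wx": 0, "wy": 0, "wz": -0.11, "claw": 50},
    {"dx": 24, "dy": -265, "dz": 0, "wx": 0, "wy": 0, "wz": -0.14, "claw": 50},
    {"dx": 27, "dy": -305, "dz": 0, "wx": 0, "wy": 0, "wz": -0.16, "claw": 50},
    {"dx": 30, "dy": -335, "dz": 0, "wx": 0, "wy": 0, "wz": -0.175, "claw": 50},
    {"dx": 32, "dy": -350, "dz": 0, "wx": 0, "wy": 0, "wz": -0.185, "claw": 50},
    {"dx": 32, "dy": -355, "dz": 0, "wx": 0, "wy": 0, "wz": -0.185, "claw": 50},
    {"dx": 32, "dy": -355, "dz": 0, "wx": 0, "wy": 0, "wz": -0.185, "claw": 50},
    {"dx": 32, "dy": -355, "dz": 40, "wx": 0, "wy": 0, "wz": -0.185, "claw": 50},
    {"dx": 32, "dy": -355, "dz": 70, "wx": 0, "wy": 0, "wz": -0.185, "claw": 50},
    {"dx": 32, "dy": -355, "dz": 88, "wx": 0, "wy": 0, "wz": -0.185, "claw": 50},
    {"dx": 32, "dy": -355, "dz": 94, "wx": 0, "wy": 0, "wz": -0.185, "claw": 50},
    {"dx": 32, "dy": -355, "dz": 96, "wx": 0, "wy": 0, "wz": -0.185, "claw": 50},
    {"dx": 32, "dy": -355, "dz": 96, "wx": 0, "wy": 0, "wz": -0.185, "claw": 50}
  ]
}}

```text
time: 21.3
tool_pos: [0.4247, -0.3285, 0.1903]
tool_rot: [-180.0, 0.1, -178.7]
contact_force: [-0.6, -0.4, -1.6]
gripper_width: 0.743
grasp_force: 44.8
```

>>> {"api": "drive_tool", "payload": {
  "steps": [
    {"dx": 0, "dy": 0, "dz": 1, "wx": 0, "wy": 0, "wz": 0, "claw": 50},
    {"dx": 0, "dy": 0, "dz": 2, "wx": 0, "wy": 0, "wz": 0, "claw": 50},
    {"dx": 0, "dy": 0, "dz": 3, "wx": 0, "wy": 0, "wz": 0, "claw": 50},
    {"dx": 0, "dy": 0, "dz": 4, "wx": 0, "wy": 0, "wz": 0, "claw": 50},
    {"dx": 0, "dy": 0, "dz": 4, "wx": 0, "wy": 0, "wz": 0, "claw": 50}
  ]
}}

```text
time: 21.8
tool_pos: [0.4242, -0.3289, 0.1874]
tool_rot: [-180.0, 0.1, -178.8]
contact_force: [-1.8, 3.0, 8.4]
gripper_width: 0.743
grasp_force: 45.8
```

>>> {"api": "drive_tool", "payload": {
  "steps": [
    {"dx": 0, "dy": 0, "dz": -1, "wx": 0, "wy": 0, "wz": 0, "claw": 80},
    {"dx": 0, "dy": 0, "dz": -1, "wx": 0, "wy": 0, "wz": 0, "claw": 90},
    {"dx": 0, "dy": 0, "dz": -1, "wx": 0, "wy": 0, "wz": 0, "claw": 100},
    {"dx": 0, "dy": 0, "dz": -1, "wx": 0, "wy": 0, "wz": 0, "claw": 100},
    {"dx": 0, "dy": 0, "dz": -1, "wx": 0, "wy": 0, "wz": 0, "claw": 100},
    {"dx": 0, "dy": 0, "dz": -30, "wx": 0, "wy": 0, "wz": 0, "claw": 100},
    {"dx": 0, "dy": 0, "dz": -70, "wx": 0, "wy": 0, "wz": 0, "claw": 100},
    {"dx": 0, "dy": 0, "dz": -102, "wx": 0, "wy": 0, "wz": 0, "claw": 100},
    {"dx": 0, "dy": 0, "dz": -102, "wx": 0, "wy": 0, "wz": 0, "claw": 100},
    {"dx": 0, "dy": 0, "dz": -102, "wx": 0, "wy": 0, "wz": 0, "claw": 100}
  ]
}}

```text
time: 22.8
tool_pos: [0.4239, -0.3287, 0.2882]
tool_rot: [-180.0, 0.1, -178.8]
contact_force: [-0.4, -0.6, 0.0]
gripper_width: 0.999
grasp_force: 0.0
```

```bash
python3 goal.py 530 -20 330 169.4; python3 -c "
from h import *
t=get('top');cv2.imwrite('pics/t2.png',cv2.resize(bgr(t)[180:380,240:550],(775,500)))"
```

```text
pos [ 423.9 -328.7  288.2] yaw -178.83 q6 -68.3 t 22.8
dx dy dz [-112.5  306.5  -41.6] wz 0.205 rows>= 6.6
```

View pics/t2.png

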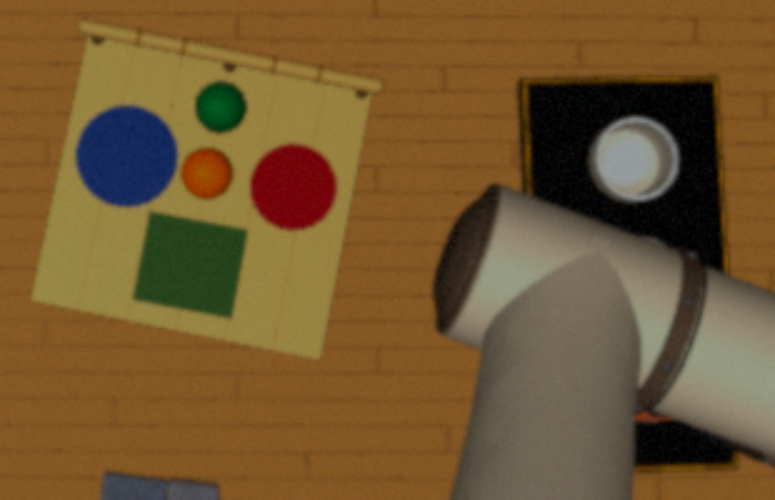

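The top view shows the blue, red and green mats now bare, both marbles still in their rings and the bowl upright on the tray. The arm hides the cup and case. I go over the stand to measure the bare mats and the orange marble from two places.

>>> {"api": "drive_tool", "payload": {
  "steps": [
    {"dx": -8, "dy": 22, "dz": -20, "wx": 0, "wy": 0, "wz": 0.02, "claw": 100},
    {"dx": -25, "dy": 65, "dz": -45, "wx": 0, "wy": 0, "wz": 0.05, "claw": 100},
    {"dx": -42, "dy": 110, "dz": -60, "wx": 0, "wy": 0, "wz": 0.08, "claw": 100},
    {"dx": -58, "dy": 155, "dz": -75, "wx": 0, "wy": 0, "wz": 0.11, "claw": 100},
    {"dx": -75, "dy": 200, "dz": -90, "wx": 0, "wy": 0, "wz": 0.14, "claw": 100},
    {"dx": -90, "dy": 245, "dz": -90, "wx": 0, "wy": 0, "wz": 0.17, "claw": 100},
    {"dx": -105, "dy": 285, "dz": -90, "wx": 0, "wy": 0, "wz": 0.19, "claw": 100},
    {"dx": -112, "dy": 306, "dz": -90, "wx": 0, "wy": 0, "wz": 0.205, "claw": 100},
    {"dx": -112, "dy": 306, "dz": -90, "wx": 0, "wy": 0, "wz": 0.205, "claw": 100},
    {"dx": -112, "dy": 306, "dz": -90, "wx": 0, "wy": 0, "wz": 0.205, "claw": 100}
  ]
}}

```text
time: 23.85
tool_pos: [0.5295, -0.0202, 0.376]
tool_rot: [-179.9, -0.2, 169.5]
contact_force: [0.9, -0.6, 0.1]
gripper_width: 1.0
grasp_force: 0.0
```

```bash
python3 - <<'E'
from h import *
import pickle
pickle.dump(get("wrist"),open("s1.pkl","wb"))
E
```

>>> {"api": "drive_tool", "payload": {
  "steps": [
    {"dx": -40, "dy": 40, "dz": 0, "wx": 0, "wy": 0, "wz": 0, "claw": 100},
    {"dx": -50, "dy": 70, "dz": 0, "wx": 0, "wy": 0, "wz": 0, "claw": 100},
    {"dx": -50, "dy": 70, "dz": 0, "wx": 0, "wy": 0, "wz": 0, "claw": 100},
    {"dx": -50, "dy": 70, "dz": 0, "wx": 0, "wy": 0, "wz": 0, "claw": 100}
  ]
}}

```text
time: 24.3
tool_pos: [0.5916, 0.0384, 0.3766]
tool_rot: [-179.9, -0.1, 169.4]
contact_force: [0.2, -0.1, 1.4]
gripper_width: 1.0
grasp_force: 0.0
```

```bash
cat > m3.py <<'E'
from m2 import *
def measure(V):
    C=lambda w:(0,60,640,330)
    for n,lo,hi in (("red",(0,185,80),(7,255,230)),("blue",(105,60,50),(130,255,220))):
        for w in V:
            k=blobs(mask(w,lo,hi,C(w)),1)[0].reshape(-1,2); 
            print(n,circ(plane(w,k,.0145)))
    for w in V:
        m=mask(w,(36,100,40),(55,255,160),C(w));ks=blobs(m,2)
        for k in ks: print("gmat",cv2.contourArea(k),rect(plane(w,k.reshape(-1,2),.0145)))
    e=[]
    for w in V:
        k=blobs(cv2.morphologyEx(mask(w,(8,185,120),(17,255,255),C(w)),cv2.MORPH_OPEN,np.ones((5,5),np.uint8)),1)[0]; q=cv2.fitEllipse(cv2.convexHull(k)); e.append(q); print("or px",np.round(q[0],1),np.round(q[1],1),plane(w,[q[0]],.042).round(4))
    print("orange",tri([(w,q[0]) for w,q in zip(V,e)]))
E
python3 - <<'E'
from m3 import *
s1=pickle.load(open("s1.pkl","rb"));s2=get("wrist");pickle.dump(s2,open("s2.pkl","wb"))
measure([s1,s2])
E
python3 goal.py 582.2 3.5 290 169.4
```

```text
red (array([ 0.57488599, -0.06424801]), 34.008079528808594)
red (array([ 0.57520422, -0.06419796]), 34.03400421142578)
blue (array([0.59856873, 0.06574607]), 39.86403274536133)
blue (array([0.59871063, 0.06583978]), 39.77184295654297)
gmat 6060.5 (array([0.51408887, 0.01552952]), array([67.9, 77.8]), -10.5)
gmat 507.0 (array([ 0.64087488, -0.00473203]), array([26.5, 41.4]), -10.4)
gmat 6982.5 (array([0.5144223 , 0.01535807]), array([68.8, 77.6]), -10.5)
gmat 1395.5 (array([ 0.64467059, -0.01206872]), array([43.4, 44.5]), 30.6)
or px [360.4 274.9] [42.5 43.2] [[0.583  0.0038 0.042 ]]
or px [282.1 220. ] [44.9 45.3] [[0.5826 0.0031 0.042 ]]
orange (array([0.58194459, 0.003597  , 0.04471149]), [np.float64(0.1), np.float64(0.1)])
pos [591.2  38.  377. ] yaw 169.37 q6 -119.9 t 24.35
dx dy dz [  2.3 -35.5  87. ] wz -0.001 rows>= 1.9
```

>>> {"api": "drive_tool", "payload": {
  "steps": [
    {"dx": 2, "dy": -20, "dz": 30, "wx": 0, "wy": 0, "wz": 0, "claw": 100},
    {"dx": 2, "dy": -35, "dz": 70, "wx": 0, "wy": 0, "wz": 0, "claw": 100},
    {"dx": 2, "dy": -35, "dz": 90, "wx": 0, "wy": 0, "wz": 0, "claw": 100},
    {"dx": 2, "dy": -35, "dz": 90, "wx": 0, "wy": 0, "wz": 0, "claw": 100},
    {"dx": 2, "dy": -35, "dz": 90, "wx": 0, "wy": 0, "wz": 0, "claw": 100}
  ],
  "grip_force": 30
}}

```text
time: 24.85
tool_pos: [0.5832, 0.0042, 0.2886]
tool_rot: [-180.0, 0.0, 169.4]
contact_force: [0.7, 0.2, 0.9]
gripper_width: 1.001
grasp_force: 0.0
```

```bash
python3 goal.py 582.5 3.5 197 169.4
```

```text
pos [583.2   4.2 288.6] yaw 169.4 q6 -116.9 t 24.85
dx dy dz [ 0.6 -0.8 91.6] wz 0.0 rows>= 1.8
```

>>> {"api": "drive_tool", "payload": {
  "steps": [
    {"dx": 0.5, "dy": -1, "dz": 30, "wx": 0, "wy": 0, "wz": 0, "claw": 100},
    {"dx": 0.5, "dy": -1, "dz": 60, "wx": 0, "wy": 0, "wz": 0, "claw": 100},
    {"dx": 0.5, "dy": -1, "dz": 82, "wx": 0, "wy": 0, "wz": 0, "claw": 90},
    {"dx": 0.5, "dy": -1, "dz": 91, "wx": 0, "wy": 0, "wz": 0, "claw": 75},
    {"dx": 0.5, "dy": -1, "dz": 91, "wx": 0, "wy": 0, "wz": 0, "claw": 65},
    {"dx": 0.5, "dy": -1, "dz": 91, "wx": 0, "wy": 0, "wz": 0, "claw": 56},
    {"dx": 0.5, "dy": -1, "dz": 91, "wx": 0, "wy": 0, "wz": 0, "claw": 51},
    {"dx": 0.5, "dy": -1, "dz": 91, "wx": 0, "wy": 0, "wz": 0, "claw": 47},
    {"dx": 0.5, "dy": -1, "dz": 91, "wx": 0, "wy": 0, "wz": 0, "claw": 43},
    {"dx": 0.5, "dy": -1, "dz": 91, "wx": 0, "wy": 0, "wz": 0, "claw": 35},
    {"dx": 0.5, "dy": -1, "dz": 91, "wx": 0, "wy": 0, "wz": 0, "claw": 25},
    {"dx": 0.5, "dy": -1, "dz": 91, "wx": 0, "wy": 0, "wz": 0, "claw": 25}
  ],
  "grip_force": 30
}}

```text
time: 26.05
tool_pos: [0.5831, 0.0041, 0.1982]
tool_rot: [180.0, 0.1, 169.5]
contact_force: [-0.4, -1.2, 7.0]
gripper_width: 0.449
grasp_force: 29.7
```

>>> {"api": "drive_tool", "payload": {
  "steps": [
    {"dx": 0, "dy": 0, "dz": -5, "wx": 0, "wy": 0, "wz": 0, "claw": 25},
    {"dx": 0, "dy": 0, "dz": -20, "wx": 0, "wy": 0, "wz": 0, "claw": 25},
    {"dx": 0, "dy": 0, "dz": -45, "wx": 0, "wy": 0, "wz": 0, "claw": 25},
    {"dx": 0, "dy": 0, "dz": -75, "wx": 0, "wy": 0, "wz": 0, "claw": 25},
    {"dx": 0, "dy": 0, "dz": -105, "wx": 0, "wy": 0, "wz": 0, "claw": 25},
    {"dx": 0, "dy": 0, "dz": -130, "wx": 0, "wy": 0, "wz": 0, "claw": 25},
    {"dx": 0, "dy": 0, "dz": -135, "wx": 0, "wy": 0, "wz": 0, "claw": 25},
    {"dx": 0, "dy": 0, "dz": -135, "wx": 0, "wy": 0, "wz": 0, "claw": 25}
  ]
}}

```text
time: 26.85
tool_pos: [0.5823, 0.0043, 0.3322]
tool_rot: [179.9, 0.1, 169.4]
contact_force: [-0.5, -0.3, -0.8]
gripper_width: 0.443
grasp_force: 30.3
```

```bash
python3 - <<'E'
from h import *
w=get("wrist");cv2.imwrite("pics/mb.png",cv2.resize(bgr(w)[200:440,160:480],(640,480)))
k=blobs(cv2.morphologyEx(mask(w,(5,150,90),(17,255,255),(240,230,410,430)),cv2.MORPH_OPEN,np.ones((5,5),np.uint8)),1)[0]; q=cv2.fitEllipse(cv2.convexHull(k)); print(q)
o,d=ray(w,[q[0]]);T=tcp();Ti=np.linalg.inv(T);o=Ti[:3,:3]@o+Ti[:3,3];d=Ti[:3,:3]@d[0]
print("marble on ray: at tool x=0 ->",(o+d*(-o[0]/d[0])).round(4), "at tool z=.155 ->",(o+d*((.155-o[2])/d[2])).round(4))
E
python3 goal.py 525 316.3 340 -175; python3 goal.py 525 316.3 340 5
```

```text
((322.89520263671875, 359.22930908203125), (135.55052185058594, 159.1043243408203), 0.9303794503211975)
marble on ray: at tool x=0 -> [ 0.     -0.0002  0.1341] at tool z=.155 -> [-0.0147 -0.0002  0.155 ]
pos [582.    4.2 330.8] yaw 169.42 q6 -116.9 t 26.9
dx dy dz [113.4 296.3  -8.9] wz -0.272 rows>= 6.3
pos [582.    4.2 330.8] yaw 169.42 q6 -116.9 t 26.9
dx dy dz [113.4 296.3  -8.9] wz 2.87 rows>= 19.1
```

View pics/mb.png

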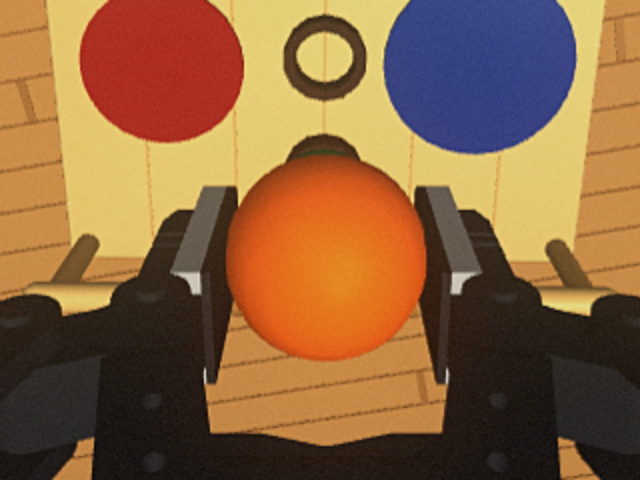

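The marble is held centred between the pads at about (323,329) in the full picture. The empty ring is at (325,57) in the crop, and the green marble is still behind. Moving to above the trough.

>>> {"api": "drive_tool", "payload": {
  "steps": [
    {"dx": 4, "dy": 10, "dz": -8, "wx": 0, "wy": 0, "wz": -0.01, "claw": 25},
    {"dx": 13, "dy": 35, "dz": -15, "wx": 0, "wy": 0, "wz": -0.03, "claw": 25},
    {"dx": 27, "dy": 70, "dz": -15, "wx": 0, "wy": 0, "wz": -0.06, "claw": 25},
    {"dx": 42, "dy": 110, "dz": -15, "wx": 0, "wy": 0, "wz": -0.1, "claw": 25},
    {"dx": 57, "dy": 150, "dz": -15, "wx": 0, "wy": 0, "wz": -0.14, "claw": 25},
    {"dx": 72, "dy": 190, "dz": -15, "wx": 0, "wy": 0, "wz": -0.18, "claw": 25},
    {"dx": 87, "dy": 228, "dz": -15, "wx": 0, "wy": 0, "wz": -0.22, "claw": 25},
    {"dx": 100, "dy": 260, "dz": -15, "wx": 0, "wy": 0, "wz": -0.25, "claw": 25},
    {"dx": 108, "dy": 283, "dz": -15, "wx": 0, "wy": 0, "wz": -0.265, "claw": 25},
    {"dx": 112, "dy": 293, "dz": -15, "wx": 0, "wy": 0, "wz": -0.272, "claw": 25},
    {"dx": 113, "dy": 296, "dz": -15, "wx": 0, "wy": 0, "wz": -0.272, "claw": 25},
    {"dx": 113, "dy": 296, "dz": -15, "wx": 0, "wy": 0, "wz": -0.272, "claw": 25},
    {"dx": 113, "dy": 296, "dz": -15, "wx": 0, "wy": 0, "wz": -0.272, "claw": 25}
  ]
}}

```text
time: 28.2
tool_pos: [0.5258, 0.3149, 0.3465]
tool_rot: [-180.0, -0.0, -175.0]
contact_force: [-0.1, -0.4, -0.3]
gripper_width: 0.451
grasp_force: 30.3
```

```bash
python3 goal.py 525 316.3 277 -175;  python3 - <<'E'
from h import *
w=get("wrist");cv2.imwrite("pics/mf.png",bgr(w))
# predicted pixels of feed point, rail line points and posts
F=np.array([.540,.3176,.119]);Rz=R.from_euler("z",5,degrees=True).as_matrix()
for n,p in dict(up=(-.075,0,-.0055),L=(-.06,-.019,-.0076),Rr=(-.06,.019,-.0076),postR=(.025,.036,.033),postL=(.025,-.036,.033)).items(): print(n,proj(w,F+Rz@np.array(p)).round(0))
E
```

```text
pos [525.8 314.9 346.5] yaw -175.04 q6 -131.1 t 28.2
dx dy dz [ 0.6  1.5 69.5] wz -0.001 rows>= 1.4
up [[327. 159.]]
L [[294. 186.]]
Rr [[360. 186.]]
postR [[395. 357.]]
postL [[259. 357.]]
```

View pics/mf.png

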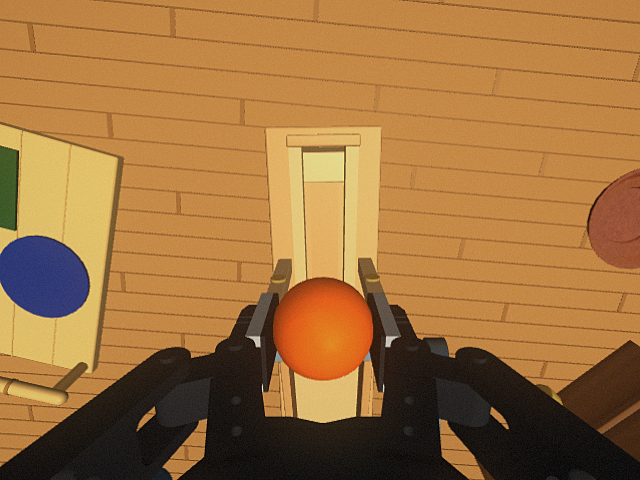

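The marble at (323,329) is in line with the trough centreline (rails at columns 291–356, centre about 323.5). The blue mat and stand are at the left edge. No sideways correction is needed, so I lower in steps.

>>> {"api": "drive_tool", "payload": {
  "steps": [
    {"dx": 3, "dy": 0, "dz": 20, "wx": 0, "wy": 0, "wz": 0, "claw": 25},
    {"dx": 3, "dy": 0, "dz": 42, "wx": 0, "wy": 0, "wz": 0, "claw": 25},
    {"dx": 3, "dy": 0, "dz": 56, "wx": 0, "wy": 0, "wz": 0, "claw": 25},
    {"dx": 3, "dy": 0, "dz": 62, "wx": 0, "wy": 0, "wz": 0, "claw": 25},
    {"dx": 3, "dy": 0, "dz": 64, "wx": 0, "wy": 0, "wz": 0, "claw": 25},
    {"dx": 3, "dy": 0, "dz": 64, "wx": 0, "wy": 0, "wz": 0, "claw": 25}
  ]
}}

```text
time: 28.85
tool_pos: [0.523, 0.3154, 0.2832]
tool_rot: [180.0, 0.0, -175.0]
contact_force: [0.3, -0.2, -0.5]
gripper_width: 0.446
grasp_force: 30.3
```

>>> {"api": "drive_tool", "payload": {
  "steps": [
    {"dx": 0, "dy": 0, "dz": 1, "wx": 0, "wy": 0, "wz": 0, "claw": 25},
    {"dx": 0, "dy": 0, "dz": 2, "wx": 0, "wy": 0, "wz": 0, "claw": 25},
    {"dx": 0, "dy": 0, "dz": 3, "wx": 0, "wy": 0, "wz": 0, "claw": 25},
    {"dx": 0, "dy": 0, "dz": 3, "wx": 0, "wy": 0, "wz": 0, "claw": 25}
  ]
}}

```text
time: 29.25
tool_pos: [0.5228, 0.3157, 0.2801]
tool_rot: [180.0, 0.0, -175.0]
contact_force: [-0.4, -0.5, 0.0]
gripper_width: 0.446
grasp_force: 30.3
```

>>> {"api": "drive_tool", "payload": {
  "steps": [
    {"dx": 0, "dy": 0, "dz": 1, "wx": 0, "wy": 0, "wz": 0, "claw": 25},
    {"dx": 0, "dy": 0, "dz": 2, "wx": 0, "wy": 0, "wz": 0, "claw": 25},
    {"dx": 0, "dy": 0, "dz": 3, "wx": 0, "wy": 0, "wz": 0, "claw": 25},
    {"dx": 0, "dy": 0, "dz": 3, "wx": 0, "wy": 0, "wz": 0, "claw": 25}
  ]
}}

```text
time: 29.65
tool_pos: [0.5231, 0.3158, 0.2792]
tool_rot: [180.0, 0.2, -174.9]
contact_force: [-1.8, -2.0, 9.7]
gripper_width: 0.451
grasp_force: 31.0
```

>>> {"api": "drive_tool", "payload": {
  "steps": [
    {"dx": 0, "dy": 0, "dz": -1.5, "wx": 0, "wy": 0, "wz": 0, "claw": 44},
    {"dx": 0, "dy": 0, "dz": -1.5, "wx": 0, "wy": 0, "wz": 0, "claw": 48},
    {"dx": 0, "dy": 0, "dz": -1.5, "wx": 0, "wy": 0, "wz": 0, "claw": 54},
    {"dx": 0, "dy": 0, "dz": -1.5, "wx": 0, "wy": 0, "wz": 0, "claw": 62},
    {"dx": 0, "dy": 0, "dz": -1.5, "wx": 0, "wy": 0, "wz": 0, "claw": 70},
    {"dx": 0, "dy": 0, "dz": -1.5, "wx": 0, "wy": 0, "wz": 0, "claw": 70},
    {"dx": 0, "dy": 0, "dz": -1.5, "wx": 0, "wy": 0, "wz": 0, "claw": 70},
    {"dx": 0, "dy": 0, "dz": -1.5, "wx": 0, "wy": 0, "wz": 0, "claw": 70},
    {"dx": 0, "dy": 0, "dz": -20, "wx": 0, "wy": 0, "wz": 0, "claw": 70},
    {"dx": 0, "dy": 0, "dz": -50, "wx": 0, "wy": 0, "wz": 0, "claw": 70},
    {"dx": 0, "dy": 0, "dz": -90, "wx": 0, "wy": 0, "wz": 0, "claw": 70},
    {"dx": 30, "dy": 0, "dz": -110, "wx": 0, "wy": 0, "wz": 0, "claw": 80},
    {"dx": 30, "dy": 0, "dz": -110, "wx": 0, "wy": 0, "wz": 0, "claw": 100}
  ]
}}

```text
time: 30.95
tool_pos: [0.4915, 0.3129, 0.391]
tool_rot: [179.7, 0.3, -174.9]
contact_force: [-0.3, 1.5, 0.2]
gripper_width: 0.944
grasp_force: 0.0
```

```bash
python3 - <<'E'
from h import *
V=[get("wrist"),get("top"),get("scene")]
for w in V:
    for k in blobs(cv2.morphologyEx(mask(w,(2,190,90),(15,255,255)),cv2.MORPH_OPEN,np.ones((3,3),np.uint8)),4,40): q=cv2.fitEllipse(k); print(np.round(q[0],1),np.round(q[1],1),plane(w,[q[0]],.119).round(4))
    print()
cv2.imwrite("pics/mh.png",bgr(V[0]))
E
python3 goal.py 595 -325 290 -178.8
```

```text
[321.1 306.5] [52.5 53.8] [[0.5422 0.3167 0.119 ]]

[499.2 332.8] [33.6 38.5] [[ 0.4267 -0.3069  0.119 ]]
[145.6 266.6] [20.8 21.9] [[0.5404 0.3209 0.119 ]]


pos [492.6 312.9 386.3] yaw -174.96 q6 -133.3 t 31.1
dx dy dz [ -46.  -644.4   96.4] wz 0.067 rows>= 13.1
```

The marble rests at about (0.542, 0.317), against the gate. Now the returns, bowl first.

>>> {"api": "drive_tool", "payload": {
  "steps": [
    {"dx": -2, "dy": -25, "dz": 0, "wx": 0, "wy": 0, "wz": 0.005, "claw": 100},
    {"dx": -5, "dy": -70, "dz": 0, "wx": 0, "wy": 0, "wz": 0.01, "claw": 100},
    {"dx": -8, "dy": -118, "dz": 0, "wx": 0, "wy": 0, "wz": 0.015, "claw": 100},
    {"dx": -12, "dy": -166, "dz": 0, "wx": 0, "wy": 0, "wz": 0.02, "claw": 100},
    {"dx": -15, "dy": -214, "dz": 0, "wx": 0, "wy": 0, "wz": 0.025, "claw": 100},
    {"dx": -19, "dy": -262, "dz": 10, "wx": 0, "wy": 0, "wz": 0.03, "claw": 100},
    {"dx": -22, "dy": -310, "dz": 20, "wx": 0, "wy": 0, "wz": 0.035, "claw": 100},
    {"dx": -26, "dy": -358, "dz": 30, "wx": 0, "wy": 0, "wz": 0.04, "claw": 100},
    {"dx": -29, "dy": -405, "dz": 40, "wx": 0, "wy": 0, "wz": 0.045, "claw": 100},
    {"dx": -33, "dy": -453, "dz": 50, "wx": 0, "wy": 0, "wz": 0.05, "claw": 100},
    {"dx": -36, "dy": -500, "dz": 60, "wx": 0, "wy": 0, "wz": 0.055, "claw": 100},
    {"dx": -39, "dy": -546, "dz": 70, "wx": 0, "wy": 0, "wz": 0.06, "claw": 100},
    {"dx": -42, "dy": -590, "dz": 80, "wx": 0, "wy": 0, "wz": 0.065, "claw": 100},
    {"dx": -45, "dy": -625, "dz": 90, "wx": 0, "wy": 0, "wz": 0.067, "claw": 100},
    {"dx": -46, "dy": -644, "dz": 96, "wx": 0, "wy": 0, "wz": 0.067, "claw": 100},
    {"dx": -46, "dy": -644, "dz": 96, "wx": 0, "wy": 0, "wz": 0.067, "claw": 100},
    {"dx": -46, "dy": -644, "dz": 96, "wx": 0, "wy": 0, "wz": 0.067, "claw": 100}
  ]
}}

```text
time: 32.8
tool_pos: [0.595, -0.3244, 0.2894]
tool_rot: [180.0, -0.1, -178.8]
contact_force: [-0.2, 0.1, -0.1]
gripper_width: 0.999
grasp_force: 0.0
```

```bash
python3 goal.py 594.6 -325.2 188 -178.8; python3 - <<'E'
from m2 import *
w=get("wrist");h=hsv(w)
k=cv2.convexHull(blobs(mask(w,(0,0,150),(180,70,255),(200,180,440,320)),1)[0]).reshape(-1,2).astype(float)
print("bowl",circ(plane(w,k,.047)),k.min(0),k.max(0)); cv2.imwrite("pics/tr.png",bgr(w))
k=blobs(mask(w,(5,120,60),(14,255,255),(215,0,430,150)),1)[0].reshape(-1,2).astype(float);print("case",rect(plane(w,k,.053)),k.min(0),k.max(0))
E
```

```text
pos [ 595.  -324.4  289.4] yaw -178.83 q6 -73.9 t 32.8
dx dy dz [  0.2  -0.8 101.4] wz -0.001 rows>= 2.0
bowl (array([ 0.59319745, -0.32625906]), 33.80757522583008) [271. 202.] [371. 304.]
case (array([ 0.49399106, -0.37955777]), array([15.1, 71.7]), -88.8) [215.   0.] [242. 149.]
```

>>> {"api": "drive_tool", "payload": {
  "steps": [
    {"dx": 0, "dy": -1, "dz": 35, "wx": 0, "wy": 0, "wz": 0, "claw": 100},
    {"dx": 0, "dy": -1, "dz": 65, "wx": 0, "wy": 0, "wz": 0, "claw": 100},
    {"dx": 0, "dy": -1, "dz": 88, "wx": 0, "wy": 0, "wz": 0, "claw": 100},
    {"dx": 0, "dy": -1, "dz": 100, "wx": 0, "wy": 0, "wz": 0, "claw": 100},
    {"dx": 0, "dy": -1, "dz": 100, "wx": 0, "wy": 0, "wz": 0, "claw": 92},
    {"dx": 0, "dy": -1, "dz": 100, "wx": 0, "wy": 0, "wz": 0, "claw": 84},
    {"dx": 0, "dy": -1, "dz": 100, "wx": 0, "wy": 0, "wz": 0, "claw": 76},
    {"dx": 0, "dy": -1, "dz": 100, "wx": 0, "wy": 0, "wz": 0, "claw": 68},
    {"dx": 0, "dy": -1, "dz": 100, "wx": 0, "wy": 0, "wz": 0, "claw": 55},
    {"dx": 0, "dy": -1, "dz": 100, "wx": 0, "wy": 0, "wz": 0, "claw": 50},
    {"dx": 0, "dy": -1, "dz": 100, "wx": 0, "wy": 0, "wz": 0, "claw": 50}
  ],
  "grip_force": 40
}}

```text
time: 33.95
tool_pos: [0.5959, -0.3256, 0.1929]
tool_rot: [-179.9, 0.2, -178.8]
contact_force: [0.1, 1.3, 6.8]
gripper_width: 0.721
grasp_force: 45.4
```

>>> {"api": "drive_tool", "payload": {
  "steps": [
    {"dx": 0, "dy": 0, "dz": -15, "wx": 0, "wy": 0, "wz": 0, "claw": 50},
    {"dx": 0, "dy": 0, "dz": -40, "wx": 0, "wy": 0, "wz": 0, "claw": 50},
    {"dx": 0, "dy": 0, "dz": -70, "wx": 0, "wy": 0, "wz": 0, "claw": 50},
    {"dx": 0, "dy": 0, "dz": -95, "wx": 0, "wy": 0, "wz": 0, "claw": 50},
    {"dx": 0, "dy": 0, "dz": -100, "wx": 0, "wy": 0, "wz": 0, "claw": 50},
    {"dx": 0, "dy": 0, "dz": -100, "wx": 0, "wy": 0, "wz": 0, "claw": 50}
  ]
}}

```text
time: 34.55
tool_pos: [0.5949, -0.3255, 0.292]
tool_rot: [-180.0, 0.1, -178.8]
contact_force: [0.1, 0.5, -2.0]
gripper_width: 0.723
grasp_force: 44.8
```

```bash
python3 goal.py 598.6 65.8 290 -100.9; python3 - <<'E'
from m2 import *
w=get("wrist");cv2.imwrite("pics/bh.png",bgr(w))
k=cv2.convexHull(blobs(mask(w,(0,0,150),(180,70,255),(230,230,415,430)),1)[0]).reshape(-1,2).astype(float)
T=tcp();Ti=np.linalg.inv(T)
c=circ(plane(w,k,T[2,3]-.188+.042)); print(c, (Ti@np.r_[c[0],T[2,3]-.146,1])[:2]*1000)
E
```

```text
pos [ 594.9 -325.5  292. ] yaw -178.83 q6 -73.8 t 34.55
dx dy dz [-11.7 391.2   1.9] wz -1.36 rows>= 9.1
(array([ 0.59178247, -0.32632419]), 35.38301086425781) [ 2.74095816 -1.01950875]
```

>>> {"api": "drive_tool", "payload": {
  "steps": [
    {"dx": 0, "dy": 15, "dz": 0, "wx": 0, "wy": 0, "wz": -0.06, "claw": 50},
    {"dx": -1, "dy": 45, "dz": 0, "wx": 0, "wy": 0, "wz": -0.18, "claw": 50},
    {"dx": -2, "dy": 85, "dz": 0, "wx": 0, "wy": 0, "wz": -0.31, "claw": 50},
    {"dx": -4, "dy": 130, "dz": 0, "wx": 0, "wy": 0, "wz": -0.45, "claw": 50},
    {"dx": -5, "dy": 175, "dz": 0, "wx": 0, "wy": 0, "wz": -0.59, "claw": 50},
    {"dx": -6, "dy": 220, "dz": 0, "wx": 0, "wy": 0, "wz": -0.73, "claw": 50},
    {"dx": -8, "dy": 265, "dz": 0, "wx": 0, "wy": 0, "wz": -0.87, "claw": 50},
    {"dx": -9, "dy": 305, "dz": 0, "wx": 0, "wy": 0, "wz": -1.01, "claw": 50},
    {"dx": -10, "dy": 340, "dz": 0, "wx": 0, "wy": 0, "wz": -1.15, "claw": 50},
    {"dx": -11, "dy": 367, "dz": 0, "wx": 0, "wy": 0, "wz": -1.27, "claw": 50},
    {"dx": -12, "dy": 383, "dz": 0, "wx": 0, "wy": 0, "wz": -1.33, "claw": 50},
    {"dx": -12, "dy": 391, "dz": 0, "wx": 0, "wy": 0, "wz": -1.36, "claw": 50},
    {"dx": -12, "dy": 391, "dz": 0, "wx": 0, "wy": 0, "wz": -1.36, "claw": 50},
    {"dx": -12, "dy": 391, "dz": 30, "wx": 0, "wy": 0, "wz": -1.36, "claw": 50},
    {"dx": -12, "dy": 391, "dz": 60, "wx": 0, "wy": 0, "wz": -1.36, "claw": 50},
    {"dx": -12, "dy": 391, "dz": 76, "wx": 0, "wy": 0, "wz": -1.36, "claw": 50},
    {"dx": -12, "dy": 391, "dz": 83, "wx": 0, "wy": 0, "wz": -1.36, "claw": 50},
    {"dx": -12, "dy": 391, "dz": 84, "wx": 0, "wy": 0, "wz": -1.36, "claw": 50},
    {"dx": -12, "dy": 391, "dz": 84, "wx": 0, "wy": 0, "wz": -1.36, "claw": 50}
  ]
}}

```text
time: 36.5
tool_pos: [0.5994, 0.0652, 0.2073]
tool_rot: [-179.9, 0.0, -100.9]
contact_force: [-0.7, -0.2, -1.3]
gripper_width: 0.723
grasp_force: 44.8
```

```bash
python3 goal.py 598.6 65.8 202 -100.9
```

```text
pos [599.4  65.2 207.3] yaw -100.93 q6 -32.5 t 36.5
dx dy dz [-0.4  0.9  5.3] wz -0.001 rows>= 0.1
```

>>> {"api": "drive_tool", "payload": {
  "steps": [
    {"dx": -2, "dy": 1, "dz": 2, "wx": 0, "wy": 0, "wz": 0, "claw": 50},
    {"dx": -2, "dy": 1, "dz": 3.5, "wx": 0, "wy": 0, "wz": 0, "claw": 50},
    {"dx": -2, "dy": 1, "dz": 4.5, "wx": 0, "wy": 0, "wz": 0, "claw": 50},
    {"dx": -2, "dy": 1, "dz": 5.5, "wx": 0, "wy": 0, "wz": 0, "claw": 50},
    {"dx": -2, "dy": 1, "dz": 6, "wx": 0, "wy": 0, "wz": 0, "claw": 50},
    {"dx": -2, "dy": 1, "dz": 6, "wx": 0, "wy": 0, "wz": 0, "claw": 50}
  ]
}}

```text
time: 37.1
tool_pos: [0.5984, 0.068, 0.2024]
tool_rot: [-180.0, 0.0, -100.8]
contact_force: [-2.9, 0.8, 7.0]
gripper_width: 0.721
grasp_force: 45.7
```

>>> {"api": "drive_tool", "payload": {
  "steps": [
    {"dx": 0, "dy": 0, "dz": -1, "wx": 0, "wy": 0, "wz": 0, "claw": 80},
    {"dx": 0, "dy": 0, "dz": -1, "wx": 0, "wy": 0, "wz": 0, "claw": 90},
    {"dx": 0, "dy": 0, "dz": -1, "wx": 0, "wy": 0, "wz": 0, "claw": 100},
    {"dx": 0, "dy": 0, "dz": -1, "wx": 0, "wy": 0, "wz": 0, "claw": 100},
    {"dx": 0, "dy": 0, "dz": -1, "wx": 0, "wy": 0, "wz": 0, "claw": 100},
    {"dx": 0, "dy": 0, "dz": -30, "wx": 0, "wy": 0, "wz": 0, "claw": 100},
    {"dx": 0, "dy": 0, "dz": -65, "wx": 0, "wy": 0, "wz": 0, "claw": 100},
    {"dx": 0, "dy": 0, "dz": -90, "wx": 0, "wy": 0, "wz": 0, "claw": 100},
    {"dx": 0, "dy": 0, "dz": -90, "wx": 0, "wy": 0, "wz": 0, "claw": 100}
  ]
}}

```text
time: 38.0
tool_pos: [0.5996, 0.0681, 0.295]
tool_rot: [-179.6, 0.2, -100.8]
contact_force: [0.6, 1.0, 0.6]
gripper_width: 1.0
grasp_force: 0.0
```

```bash
python3 goal.py 509.9 -326.9 290 -178.8
```

```text
pos [599.6  68.1 295. ] yaw -100.84 q6 -32.7 t 38.0
dx dy dz [404.8  13.8   3.4] wz 1.361 rows>= 9.1
```

>>> {"api": "drive_tool", "payload": {
  "steps": [
    {"dx": 18, "dy": 1, "dz": 0, "wx": 0, "wy": 0, "wz": 0.08, "claw": 100},
    {"dx": 55, "dy": 2, "dz": 0, "wx": 0, "wy": 0, "wz": 0.21, "claw": 100},
    {"dx": 97, "dy": 3, "dz": 0, "wx": 0, "wy": 0, "wz": 0.35, "claw": 100},
    {"dx": 140, "dy": 5, "dz": 0, "wx": 0, "wy": 0, "wz": 0.49, "claw": 100},
    {"dx": 185, "dy": 6, "dz": 0, "wx": 0, "wy": 0, "wz": 0.63, "claw": 100},
    {"dx": 230, "dy": 8, "dz": 0, "wx": 0, "wy": 0, "wz": 0.77, "claw": 100},
    {"dx": 275, "dy": 9, "dz": 0, "wx": 0, "wy": 0, "wz": 0.91, "claw": 100},
    {"dx": 318, "dy": 11, "dz": 0, "wx": 0, "wy": 0, "wz": 1.05, "claw": 100},
    {"dx": 360, "dy": 12, "dz": 0, "wx": 0, "wy": 0, "wz": 1.19, "claw": 100},
    {"dx": 390, "dy": 13, "dz": 0, "wx": 0, "wy": 0, "wz": 1.32, "claw": 100},
    {"dx": 405, "dy": 14, "dz": 0, "wx": 0, "wy": 0, "wz": 1.36, "claw": 100},
    {"dx": 405, "dy": 14, "dz": 0, "wx": 0, "wy": 0, "wz": 1.36, "claw": 100},
    {"dx": 405, "dy": 14, "dz": 0, "wx": 0, "wy": 0, "wz": 1.36, "claw": 100}
  ]
}}

```text
time: 39.3
tool_pos: [0.5081, -0.3268, 0.2901]
tool_rot: [180.0, -0.1, -178.7]
contact_force: [0.3, 0.1, -0.4]
gripper_width: 1.001
grasp_force: 0.0
```

```bash
python3 goal.py 509.9 -326.9 190 -178.8; python3 - <<'E'
from h import *
w=get("wrist");cv2.imwrite("pics/cu.png",bgr(w))
print("cup rim px",proj(w,[[.5099,-.3269,.055]]).round(0))
g=cv2.cvtColor(w["pixels"],cv2.COLOR_RGB2GRAY)[180:330,230:420]
m=(g>45).astype(np.uint8)*255
for k in blobs(m,3,300): print(np.array(cv2.boundingRect(k))+[230,180,0,0],cv2.contourArea(k))
E
```

```text
pos [ 508.1 -326.8  290.1] yaw -178.74 q6 -71.3 t 39.3
dx dy dz [ -1.9  -0.2 100.1] wz 0.001 rows>= 2.0
cup rim px [[323. 264.]]
[230 180 190 150] 7963.5
[284 210  79  92] 5208.5
```

>>> {"api": "drive_tool", "payload": {
  "steps": [
    {"dx": -2, "dy": 0, "dz": 35, "wx": 0, "wy": 0, "wz": 0, "claw": 100},
    {"dx": -2, "dy": 0, "dz": 65, "wx": 0, "wy": 0, "wz": 0, "claw": 100},
    {"dx": -2, "dy": 0, "dz": 88, "wx": 0, "wy": 0, "wz": 0, "claw": 90},
    {"dx": -2, "dy": 0, "dz": 99, "wx": 0, "wy": 0, "wz": 0, "claw": 80},
    {"dx": -2, "dy": 0, "dz": 99, "wx": 0, "wy": 0, "wz": 0, "claw": 70},
    {"dx": -2, "dy": 0, "dz": 99, "wx": 0, "wy": 0, "wz": 0, "claw": 62},
    {"dx": -2, "dy": 0, "dz": 99, "wx": 0, "wy": 0, "wz": 0, "claw": 57},
    {"dx": -2, "dy": 0, "dz": 99, "wx": 0, "wy": 0, "wz": 0, "claw": 52},
    {"dx": -2, "dy": 0, "dz": 99, "wx": 0, "wy": 0, "wz": 0, "claw": 42},
    {"dx": -2, "dy": 0, "dz": 99, "wx": 0, "wy": 0, "wz": 0, "claw": 35},
    {"dx": -2, "dy": 0, "dz": 99, "wx": 0, "wy": 0, "wz": 0, "claw": 35}
  ],
  "grip_force": 40
}}

```text
time: 40.45
tool_pos: [0.5108, -0.3271, 0.1936]
tool_rot: [-179.9, 0.2, -178.8]
contact_force: [-0.0, 3.5, 6.3]
gripper_width: 0.547
grasp_force: 40.9
```

>>> {"api": "drive_tool", "payload": {
  "steps": [
    {"dx": 0, "dy": 0, "dz": -15, "wx": 0, "wy": 0, "wz": 0, "claw": 35},
    {"dx": 0, "dy": 0, "dz": -40, "wx": 0, "wy": 0, "wz": 0, "claw": 35},
    {"dx": 0, "dy": 0, "dz": -70, "wx": 0, "wy": 0, "wz": 0, "claw": 35},
    {"dx": 0, "dy": 0, "dz": -95, "wx": 0, "wy": 0, "wz": 0, "claw": 35},
    {"dx": 0, "dy": 0, "dz": -100, "wx": 0, "wy": 0, "wz": 0, "claw": 35},
    {"dx": 0, "dy": 0, "dz": -100, "wx": 0, "wy": 0, "wz": 0, "claw": 35}
  ]
}}

```text
time: 41.05
tool_pos: [0.5099, -0.3273, 0.2925]
tool_rot: [-180.0, 0.1, -178.8]
contact_force: [-0.4, 1.4, -1.5]
gripper_width: 0.549
grasp_force: 41.2
```

```bash
python3 goal.py 575.1 -64.2 290 -100.9
```

```text
pos [ 509.9 -327.3  292.5] yaw -178.84 q6 -71.4 t 41.05
dx dy dz [-70.5 261.7   2.6] wz -1.36 rows>= 9.1
```

>>> {"api": "drive_tool", "payload": {
  "steps": [
    {"dx": -3, "dy": 10, "dz": 0, "wx": 0, "wy": 0, "wz": -0.06, "claw": 35},
    {"dx": -8, "dy": 30, "dz": 0, "wx": 0, "wy": 0, "wz": -0.18, "claw": 35},
    {"dx": -15, "dy": 57, "dz": 0, "wx": 0, "wy": 0, "wz": -0.31, "claw": 35},
    {"dx": -23, "dy": 87, "dz": 0, "wx": 0, "wy": 0, "wz": -0.45, "claw": 35},
    {"dx": -31, "dy": 117, "dz": 0, "wx": 0, "wy": 0, "wz": -0.59, "claw": 35},
    {"dx": -40, "dy": 147, "dz": 0, "wx": 0, "wy": 0, "wz": -0.73, "claw": 35},
    {"dx": -48, "dy": 177, "dz": 0, "wx": 0, "wy": 0, "wz": -0.87, "claw": 35},
    {"dx": -55, "dy": 204, "dz": 0, "wx": 0, "wy": 0, "wz": -1.01, "claw": 35},
    {"dx": -61, "dy": 228, "dz": 0, "wx": 0, "wy": 0, "wz": -1.15, "claw": 35},
    {"dx": -66, "dy": 246, "dz": 0, "wx": 0, "wy": 0, "wz": -1.27, "claw": 35},
    {"dx": -69, "dy": 257, "dz": 0, "wx": 0, "wy": 0, "wz": -1.33, "claw": 35},
    {"dx": -70, "dy": 262, "dz": 0, "wx": 0, "wy": 0, "wz": -1.36, "claw": 35},
    {"dx": -70, "dy": 262, "dz": 0, "wx": 0, "wy": 0, "wz": -1.36, "claw": 35},
    {"dx": -70, "dy": 262, "dz": 30, "wx": 0, "wy": 0, "wz": -1.36, "claw": 35},
    {"dx": -70, "dy": 262, "dz": 60, "wx": 0, "wy": 0, "wz": -1.36, "claw": 35},
    {"dx": -70, "dy": 262, "dz": 76, "wx": 0, "wy": 0, "wz": -1.36, "claw": 35},
    {"dx": -70, "dy": 262, "dz": 83, "wx": 0, "wy": 0, "wz": -1.36, "claw": 35},
    {"dx": -70, "dy": 262, "dz": 84, "wx": 0, "wy": 0, "wz": -1.36, "claw": 35},
    {"dx": -70, "dy": 262, "dz": 84, "wx": 0, "wy": 0, "wz": -1.36, "claw": 35}
  ]
}}

```text
time: 42.95
tool_pos: [0.575, -0.0641, 0.2082]
tool_rot: [-179.9, 0.0, -100.9]
contact_force: [0.4, 0.1, -0.6]
gripper_width: 0.544
grasp_force: 41.3
```

```bash
python3 goal.py 575.1 -64.2 202.5 -100.9
```

```text
pos [575.  -64.1 208.2] yaw -100.92 q6 -20.6 t 42.95
dx dy dz [ 0.  -0.1  5.7] wz -0.0 rows>= 0.1
```

>>> {"api": "drive_tool", "payload": {
  "steps": [
    {"dx": 0, "dy": 0, "dz": 2, "wx": 0, "wy": 0, "wz": 0, "claw": 35},
    {"dx": 0, "dy": 0, "dz": 3.5, "wx": 0, "wy": 0, "wz": 0, "claw": 35},
    {"dx": 0, "dy": 0, "dz": 5, "wx": 0, "wy": 0, "wz": 0, "claw": 35},
    {"dx": 0, "dy": 0, "dz": 6, "wx": 0, "wy": 0, "wz": 0, "claw": 35},
    {"dx": 0, "dy": 0, "dz": 6.5, "wx": 0, "wy": 0, "wz": 0, "claw": 35},
    {"dx": 0, "dy": 0, "dz": 6.5, "wx": 0, "wy": 0, "wz": 0, "claw": 35}
  ]
}}

```text
time: 43.55
tool_pos: [0.5748, -0.0638, 0.2031]
tool_rot: [-179.9, -0.0, -100.8]
contact_force: [-4.3, -0.2, 8.1]
gripper_width: 0.551
grasp_force: 41.8
```

>>> {"api": "drive_tool", "payload": {
  "steps": [
    {"dx": 0, "dy": 0, "dz": -1, "wx": 0, "wy": 0, "wz": 0, "claw": 62},
    {"dx": 0, "dy": 0, "dz": -1, "wx": 0, "wy": 0, "wz": 0, "claw": 75},
    {"dx": 0, "dy": 0, "dz": -1, "wx": 0, "wy": 0, "wz": 0, "claw": 90},
    {"dx": 0, "dy": 0, "dz": -1, "wx": 0, "wy": 0, "wz": 0, "claw": 90},
    {"dx": 0, "dy": 0, "dz": -1, "wx": 0, "wy": 0, "wz": 0, "claw": 90},
    {"dx": 0, "dy": 0, "dz": -30, "wx": 0, "wy": 0, "wz": 0, "claw": 90},
    {"dx": 0, "dy": 0, "dz": -65, "wx": 0, "wy": 0, "wz": 0, "claw": 100},
    {"dx": 0, "dy": 0, "dz": -90, "wx": 0, "wy": 0, "wz": 0, "claw": 100},
    {"dx": 0, "dy": 0, "dz": -90, "wx": 0, "wy": 0, "wz": 0, "claw": 100}
  ]
}}

```text
time: 44.45
tool_pos: [0.5759, -0.0637, 0.2954]
tool_rot: [-179.5, 0.1, -100.8]
contact_force: [-0.1, 0.5, -0.9]
gripper_width: 0.997
grasp_force: 0.0
```

```bash
python3 goal.py 424.2 -328.8 290 -178.8
```

```text
pos [575.9 -63.7 295.4] yaw -100.84 q6 -20.6 t 44.45
dx dy dz [288.9  99.2   4. ] wz 1.361 rows>= 9.1
```

>>> {"api": "drive_tool", "payload": {
  "steps": [
    {"dx": 15, "dy": 5, "dz": 0, "wx": 0, "wy": 0, "wz": 0.08, "claw": 100},
    {"dx": 42, "dy": 14, "dz": 0, "wx": 0, "wy": 0, "wz": 0.21, "claw": 100},
    {"dx": 72, "dy": 25, "dz": 0, "wx": 0, "wy": 0, "wz": 0.35, "claw": 100},
    {"dx": 103, "dy": 35, "dz": 0, "wx": 0, "wy": 0, "wz": 0.49, "claw": 100},
    {"dx": 135, "dy": 46, "dz": 0, "wx": 0, "wy": 0, "wz": 0.63, "claw": 100},
    {"dx": 166, "dy": 57, "dz": 0, "wx": 0, "wy": 0, "wz": 0.77, "claw": 100},
    {"dx": 198, "dy": 68, "dz": 0, "wx": 0, "wy": 0, "wz": 0.91, "claw": 100},
    {"dx": 230, "dy": 79, "dz": 0, "wx": 0, "wy": 0, "wz": 1.05, "claw": 100},
    {"dx": 260, "dy": 89, "dz": 0, "wx": 0, "wy": 0, "wz": 1.19, "claw": 100},
    {"dx": 280, "dy": 96, "dz": 0, "wx": 0, "wy": 0, "wz": 1.32, "claw": 100},
    {"dx": 289, "dy": 99, "dz": 0, "wx": 0, "wy": 0, "wz": 1.36, "claw": 100},
    {"dx": 289, "dy": 99, "dz": 0, "wx": 0, "wy": 0, "wz": 1.36, "claw": 100},
    {"dx": 289, "dy": 99, "dz": 0, "wx": 0, "wy": 0, "wz": 1.36, "claw": 100}
  ]
}}

```text
time: 45.75
tool_pos: [0.4231, -0.3285, 0.2909]
tool_rot: [180.0, -0.0, -178.7]
contact_force: [-0.0, 0.2, 0.4]
gripper_width: 0.999
grasp_force: 0.0
```

```bash
python3 goal.py 424.2 -328.8 188.5 -178.8; python3 - <<'E'
from m2 import *
w=get("wrist")
k=blobs(cv2.morphologyEx(mask(w,(5,120,100),(13,255,255),(235,170,415,325)),cv2.MORPH_OPEN,np.ones((5,5),np.uint8)),1)[0].reshape(-1,2).astype(float);print("case",rect(plane(w,k,.053)),k.min(0),k.max(0))
E
```

```text
pos [ 423.1 -328.5  290.9] yaw -178.69 q6 -68.2 t 45.75
dx dy dz [ -1.1  -0.3 102.4] wz 0.002 rows>= 2.0
case (array([ 0.41985339, -0.32973627]), array([63.9, 63.9]), 1.4) [269. 203.] [375. 302.]
```

>>> {"api": "drive_tool", "payload": {
  "steps": [
    {"dx": -1, "dy": 0, "dz": 35, "wx": 0, "wy": 0, "wz": 0, "claw": 100},
    {"dx": -1, "dy": 0, "dz": 65, "wx": 0, "wy": 0, "wz": 0, "claw": 100},
    {"dx": -1, "dy": 0, "dz": 88, "wx": 0, "wy": 0, "wz": 0, "claw": 100},
    {"dx": -1, "dy": 0, "dz": 101, "wx": 0, "wy": 0, "wz": 0, "claw": 100},
    {"dx": -1, "dy": 0, "dz": 101, "wx": 0, "wy": 0, "wz": 0, "claw": 92},
    {"dx": -1, "dy": 0, "dz": 101, "wx": 0, "wy": 0, "wz": 0, "claw": 84},
    {"dx": -1, "dy": 0, "dz": 101, "wx": 0, "wy": 0, "wz": 0, "claw": 76},
    {"dx": -1, "dy": 0, "dz": 101, "wx": 0, "wy": 0, "wz": 0, "claw": 68},
    {"dx": -1, "dy": 0, "dz": 101, "wx": 0, "wy": 0, "wz": 0, "claw": 55},
    {"dx": -1, "dy": 0, "dz": 101, "wx": 0, "wy": 0, "wz": 0, "claw": 50},
    {"dx": -1, "dy": 0, "dz": 101, "wx": 0, "wy": 0, "wz": 0, "claw": 50}
  ],
  "grip_force": 40
}}

```text
time: 46.9
tool_pos: [0.4245, -0.3289, 0.1915]
tool_rot: [-179.9, 0.1, -178.8]
contact_force: [0.9, 2.7, 7.5]
gripper_width: 0.745
grasp_force: 46.2
```

>>> {"api": "drive_tool", "payload": {
  "steps": [
    {"dx": 0, "dy": 0, "dz": -15, "wx": 0, "wy": 0, "wz": 0, "claw": 50},
    {"dx": 0, "dy": 0, "dz": -40, "wx": 0, "wy": 0, "wz": 0, "claw": 50},
    {"dx": 0, "dy": 0, "dz": -70, "wx": 0, "wy": 0, "wz": 0, "claw": 50},
    {"dx": 0, "dy": 0, "dz": -95, "wx": 0, "wy": 0, "wz": 0, "claw": 50},
    {"dx": 0, "dy": 0, "dz": -100, "wx": 0, "wy": 0, "wz": 0, "claw": 50},
    {"dx": 0, "dy": 0, "dz": -100, "wx": 0, "wy": 0, "wz": 0, "claw": 50}
  ]
}}

```text
time: 47.5
tool_pos: [0.4235, -0.3288, 0.2904]
tool_rot: [180.0, 0.1, -178.8]
contact_force: [-1.2, 0.4, -1.7]
gripper_width: 0.742
grasp_force: 45.4
```

```bash
python3 goal.py 514.3 15.4 290 169.5; python3 - <<'E'
from m2 import *
w=get("wrist")
k=blobs(cv2.morphologyEx(mask(w,(5,120,100),(13,255,255),(225,190,425,415)),cv2.MORPH_OPEN,np.ones((5,5),np.uint8)),1)[0].reshape(-1,2).astype(float);T=tcp();z=T[2,3]-.188+.048
c=rect(plane(w,k,z));print("case",c,k.min(0),k.max(0),(np.linalg.inv(T)@np.r_[c[0],z,1])*1000)
E
```

```text
pos [ 423.5 -328.8  290.4] yaw -178.85 q6 -68.3 t 47.5
dx dy dz [-97.7 342.3   0.5] wz 0.203 rows>= 7.1
case (array([ 0.41661221, -0.32958539]), array([64.9, 68.7]), -88.8) [227. 240.] [419. 414.] [ 6.47178274e+00 -9.76813725e-01  1.40006259e+02  1.00000000e+03]
```

>>> {"api": "drive_tool", "payload": {
  "steps": [
    {"dx": -4, "dy": 14, "dz": 0, "wx": 0, "wy": 0, "wz": 0.01, "claw": 50},
    {"dx": -12, "dy": 42, "dz": 0, "wx": 0, "wy": 0, "wz": 0.03, "claw": 50},
    {"dx": -23, "dy": 80, "dz": 0, "wx": 0, "wy": 0, "wz": 0.05, "claw": 50},
    {"dx": -35, "dy": 122, "dz": 0, "wx": 0, "wy": 0, "wz": 0.07, "claw": 50},
    {"dx": -47, "dy": 165, "dz": 0, "wx": 0, "wy": 0, "wz": 0.1, "claw": 50},
    {"dx": -59, "dy": 208, "dz": 0, "wx": 0, "wy": 0, "wz": 0.12, "claw": 50},
    {"dx": -71, "dy": 250, "dz": 0, "wx": 0, "wy": 0, "wz": 0.15, "claw": 50},
    {"dx": -82, "dy": 288, "dz": 0, "wx": 0, "wy": 0, "wz": 0.17, "claw": 50},
    {"dx": -91, "dy": 318, "dz": 0, "wx": 0, "wy": 0, "wz": 0.19, "claw": 50},
    {"dx": -96, "dy": 336, "dz": 0, "wx": 0, "wy": 0, "wz": 0.2, "claw": 50},
    {"dx": -98, "dy": 342, "dz": 0, "wx": 0, "wy": 0, "wz": 0.203, "claw": 50},
    {"dx": -98, "dy": 342, "dz": 0, "wx": 0, "wy": 0, "wz": 0.203, "claw": 50},
    {"dx": -98, "dy": 342, "dz": 0, "wx": 0, "wy": 0, "wz": 0.203, "claw": 50},
    {"dx": -98, "dy": 342, "dz": 30, "wx": 0, "wy": 0, "wz": 0.203, "claw": 50},
    {"dx": -98, "dy": 342, "dz": 60, "wx": 0, "wy": 0, "wz": 0.203, "claw": 50},
    {"dx": -98, "dy": 342, "dz": 76, "wx": 0, "wy": 0, "wz": 0.203, "claw": 50},
    {"dx": -98, "dy": 342, "dz": 83, "wx": 0, "wy": 0, "wz": 0.203, "claw": 50},
    {"dx": -98, "dy": 342, "dz": 84, "wx": 0, "wy": 0, "wz": 0.203, "claw": 50},
    {"dx": -98, "dy": 342, "dz": 84, "wx": 0, "wy": 0, "wz": 0.203, "claw": 50}
  ]
}}

```text
time: 49.45
tool_pos: [0.5151, 0.0147, 0.2068]
tool_rot: [180.0, 0.1, 169.5]
contact_force: [0.2, -0.7, -2.1]
gripper_width: 0.744
grasp_force: 45.2
```

```bash
python3 goal.py 514.3 15.4 200.5 169.5
```

```text
pos [515.1  14.7 206.8] yaw 169.53 q6 -120.2 t 49.45
dx dy dz [0.9 0.6 6.3] wz 0.001 rows>= 0.1
```

>>> {"api": "drive_tool", "payload": {
  "steps": [
    {"dx": 1, "dy": 0.5, "dz": 2, "wx": 0, "wy": 0, "wz": 0, "claw": 50},
    {"dx": 1, "dy": 0.5, "dz": 4, "wx": 0, "wy": 0, "wz": 0, "claw": 50},
    {"dx": 1, "dy": 0.5, "dz": 5.5, "wx": 0, "wy": 0, "wz": 0, "claw": 50},
    {"dx": 1, "dy": 0.5, "dz": 6.5, "wx": 0, "wy": 0, "wz": 0, "claw": 50},
    {"dx": 1, "dy": 0.5, "dz": 7, "wx": 0, "wy": 0, "wz": 0, "claw": 50},
    {"dx": 1, "dy": 0.5, "dz": 7, "wx": 0, "wy": 0, "wz": 0, "claw": 50}
  ]
}}

```text
time: 50.05
tool_pos: [0.5139, 0.0159, 0.201]
tool_rot: [180.0, 0.0, 169.6]
contact_force: [-3.9, 0.2, 9.8]
gripper_width: 0.74
grasp_force: 46.7
```

Contact at the expected height. I release, raise, and back off to a viewing place.

>>> {"api": "drive_tool", "payload": {
  "steps": [
    {"dx": 0, "dy": 0, "dz": -1, "wx": 0, "wy": 0, "wz": 0, "claw": 80},
    {"dx": 0, "dy": 0, "dz": -1, "wx": 0, "wy": 0, "wz": 0, "claw": 90},
    {"dx": 0, "dy": 0, "dz": -1, "wx": 0, "wy": 0, "wz": 0, "claw": 100},
    {"dx": 0, "dy": 0, "dz": -1, "wx": 0, "wy": 0, "wz": 0, "claw": 100},
    {"dx": 0, "dy": 0, "dz": -1, "wx": 0, "wy": 0, "wz": 0, "claw": 100},
    {"dx": 0, "dy": 0, "dz": -30, "wx": 0, "wy": 0, "wz": 0, "claw": 100},
    {"dx": 0, "dy": 0, "dz": -70, "wx": 0, "wy": 0, "wz": 0, "claw": 100},
    {"dx": 0, "dy": 0, "dz": -115, "wx": 0, "wy": 0, "wz": 0, "claw": 100},
    {"dx": -15, "dy": -20, "dz": -160, "wx": 0, "wy": 0, "wz": 0, "claw": 100},
    {"dx": -15, "dy": -20, "dz": -200, "wx": 0, "wy": 0, "wz": 0, "claw": 100},
    {"dx": -15, "dy": -20, "dz": -200, "wx": 0, "wy": 0, "wz": 0, "claw": 100},
    {"dx": -15, "dy": -20, "dz": -200, "wx": 0, "wy": 0, "wz": 0, "claw": 100}
  ]
}}

```text
time: 51.25
tool_pos: [0.5247, -0.0068, 0.4]
tool_rot: [179.9, 0.1, 169.5]
contact_force: [-1.1, 0.1, -1.1]
gripper_width: 1.0
grasp_force: 0.0
```

```bash
python3 - <<'E'
from m2 import *
w=get("wrist");t=get("top")
a=bgr(w)[90:390,200:500]; b=bgr(t)[180:380,90:410]
cv2.imwrite("pics/fin.png",np.hstack([cv2.resize(a,(400,400)),cv2.resize(b,(400,250))]) if 0 else np.hstack([cv2.resize(a,(400,400)),np.vstack([cv2.resize(b,(400,250)),np.zeros((150,400,3),np.uint8)])]))
def show(n,k,z,f): print(n,f(plane(w,k.reshape(-1,2).astype(float),z)),k.reshape(-1,2).min(0),k.reshape(-1,2).max(0))
roi=(225,100,490,345)
show("bowl",cv2.convexHull(blobs(cv2.morphologyEx(mask(w,(0,0,170),(180,60,255),(340,190,490,345)),cv2.MORPH_OPEN,np.ones((3,3),np.uint8)),1)[0]),.0565,circ)
show("casetop",blobs(mask(w,(6,150,172),(14,215,255),(290,100,410,235)),1)[0],.0625,rect)
k=blobs(cv2.morphologyEx(mask(w,(8,0,40),(30,110,220),(235,215,330,320)),cv2.MORPH_OPEN,np.ones((3,3),np.uint8)),1)[0].reshape(-1,2).astype(float)
print("cup",rcirc(plane(w,k,.0645),(.575,-.064),24),k.min(0),k.max(0))
for k in blobs(cv2.morphologyEx(mask(t,(2,190,90),(15,255,255),(120,230,180,310)),cv2.MORPH_OPEN,np.ones((3,3),np.uint8)),2,40): print("marble",plane(t,[cv2.fitEllipse(k)[0]],.119))
E
```

```text
bowl (array([0.59855298, 0.06547159]), 31.911819458007812) [379 249] [445 310]
casetop (array([0.51346686, 0.01541485]), array([54.5, 61.8]), -11.0) [310 172] [383 234]
cup (array([ 0.57426861, -0.06504572]), np.float64(0.5178571428571429)) [245. 248.] [296. 307.]
marble [[0.54339894 0.32198482 0.119     ]]
```

View pics/fin.png

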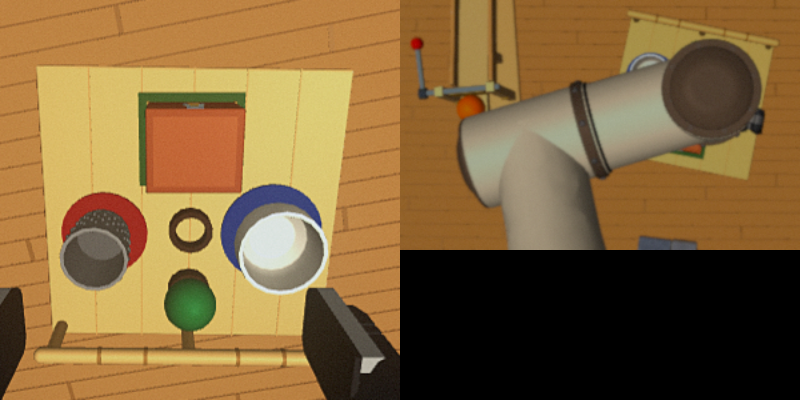

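The final view shows the cup on red with its rim at (95,258), the bowl on blue with its rim at (283,252), and the case square on green at (195,150). The ring is empty at (190,230), the green marble is in its ring at (190,304), and the orange marble sits against the gate at (470,107) in the right crop. All three pieces measure within about 1.5 mm of their mat centres, so I hand in.

```bash
python3 -c "
from workcell import job_done
print(job_done())"
```

```text
the job is handed in; nothing more can be done
None
```

I handed the job in at about 51 s of robot time: the orange marble rests against the closed gate, bowl, cup and case stand within about 1.5 mm of their mat centres, and the green marble is still in its ring. I got no verdict back from the hand-in.

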